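Put a glued pad under the dead-weight press

TASK

Put the glued paper pad in the small press under pressure: lower the holed pressing plate over the press's two pins until it lies flush on the pad, then swing the raised arm gently down until its foot rests on the plate's boss. Finally hang the handled weight by its handle in the hook at the end of the arm, letting the load come on without a jolt and without forcing the arm, so that it hangs free and its weight alone presses the pad; leave the other things on the table alone.

Things in the scene. Friction and masses are not known exactly. Their poses are not given: they have to be found in the camera images.
- glue_press: Small press, fixed: dark steel base 185 x 172 mm (x -60 to +125 mm), 16 mm high; on it a paper pad 70 x 100 mm, top at 46 mm, between two upright steel pins at y -66 and +66 mm: 10 mm thick, tips at 71 mm tapering to 4 mm over the last 8 mm. Grey hinge cheeks behind (x 75 to 115, y within 25, top 170 mm). Origin: on the table under the pad's centre; z up, x from pad to hinge.
- pad_top (a point): Centre of the pad's upper face, 46 mm above the table, axes as the press. The two pins can be set to suit the pad: both are clamped at the same x, anywhere from 4 mm before to 4 mm behind this point; where exactly is not measured and must be felt on the tapered tips or seen. The plate's underside belongs flush on the pad, its middle midway between the pins.
- hinge_axis (a point): Middle of the arm's hinge pin, on the press 95 mm behind the pad's centre and 150 mm above the table; the hinge turns about its y axis. Axes as the press.
- press_arm (a joint): Hinge of the press's arm, rad: 0 level (pointing along the press's -x, over the pad), growing upward. Starts leaning back past upright, about 1.9 (stop 1.95); falls by itself once forward of upright. Steel bar 14 mm wide, 18 high, about 0.35 kg, its end bent to a hook. With the plate seated its foot meets the boss near 0.05; the hung weight brings it to between 0.03 and -0.06.
- hook_seat (a point): On the arm, where the axis of a hung handle bar rests in the hook: 190 mm from the hinge, 6 mm below the arm's centre line when level. The hook is 12 mm round bar, its axis 11 mm below this point; it can be pinched there along y. Its upturned nose is 22 mm further along -x (28 mm to its outside), top 22 mm above this point. Axes as the press when the arm is level; they turn with it.
- press_foot (a joint): Compression in m of the arm's sprung foot (23 mm across, 95 mm from the hinge, face 69 mm below the arm's centre line; with the arm raised it sticks out toward the pad, 30 to 50 mm before the hinge, about 265 mm up): 0 out, at most 0.014. Spring 2 N per mm, 4 N preload: the arm alone hardly moves it, the hung weight pushes it in about 4 to 9 mm, and the hook sinks by twice that.
- pressing_plate: Loose aluminium plate 76 x 156 x 10 mm, long along its y, 0.4 kg, with two 12 mm chamfered through holes at x 0, y -66 and +66 mm and in its middle a square boss 28 x 28 mm, top 40 mm above the underside. Origin: centre of the underside. May be set either way round. Starts flat on the table, boss up.
- bail_weight: Dark cast weight 46 x 80 x 32 mm, long along its y, 0.55 to 0.88 kg, with an upright steel handle: two flat uprights 16 mm wide and 8 mm thick at y -28 and +28 mm (64 mm over their flat outsides, 48 mm between) joined at the top by a level 10 mm round bar along y; 60 mm clear between block and bar, 105 mm high in all. Origin: centre of the underside. May be hung either way round.
- handle_bar (a point): Middle of the weight's handle bar, on the bar's axis, 97 mm above the underside of the weight; y along the bar.
- bone_folder: Bystander: flat bone folder, 46 x 148 x 9 mm, near the table's front edge before the press. Origin: centre of the underside.
- tin_wax: Bystander: round tin with a lid, 79 mm across, 39 mm high, at the left of the table. Origin: centre of the underside.
- glue_brush: Bystander: flat glue brush, 72 x 187 x 11 mm, lying at the far left. Origin: centre of the underside.
- glue_bottle: Bystander: upright glue bottle with a pointed nozzle, 65 mm across, 164 mm high, behind the press. Origin: centre of the underside.
- closer_lever (a point): Top of the black grip of the wire closer's lever, which is fixed and solid: a bar about 30 mm thick that leans toward the robot, from the right end of the white machine (110 mm further back, 80 mm above the table) up to this point. The plate and the weight start to the left of it and the press stands to its right: pass in front of it or over it.
- rack_post (a point): Point on the inner face of the near upright of the grey steel rack to the right of the table, 250 mm above the table top: a post 30 mm wide that stands from the floor to 800 mm above the table; the rack goes on to the right and back from there. Keep the wide gripper and the wrist clear of it.

How it is judged:
On the way, in this order (a step that is already met when the one before it is completed fails the run):
1. The pressing plate lies flush on the pad with both pins through its holes, while the arm is still raised (horizontal distance between pressing_plate and pad_top below 0.0065 m and z of pressing_plate in the frame of pad_top below 0.002 m and angle between the y axis of pressing_plate and the y axis of glue_press, either way round below 0.06 rad and angle between pressing_plate's own z axis and vertical below 0.03 rad and value of joint press_arm above 1.2 rad), for 0.2 s.
2. The arm is down with its foot on the plate's boss (value of joint press_arm between -0.15 and 0.08 rad), for 0.2 s.
At the end, for the whole second after the job is handed in: Plate flush on the pad over both pins, within 6.5 mm of the pad's centre and 2 mm of full depth; arm down, its sprung foot pushed in at least 3 mm by the weight alone, which hangs by its handle bar in the hook (bar within 22 mm of the seat), clear of the table and still (horizontal distance between pressing_plate and pad_top below 0.0065 m and z of pressing_plate in the frame of pad_top below 0.002 m and angle between the y axis of pressing_plate and the y axis of glue_press, either way round below 0.06 rad and angle between pressing_plate's own z axis and vertical below 0.03 rad and value of joint press_foot above 0.003 m and distance between handle_bar and hook_seat below 0.022 m and height (world z) of bail_weight above 0.008 m and linear speed of bail_weight below 0.05 m/s and angular speed of bail_weight below 0.6 rad/s); the robot touches nothing.
It fails at once if The arm is let fall or the load dropped on: it comes down faster than 2 rad/s (0.38 m/s at the hook) (velocity of joint press_arm below -2 rad/s).
It fails at once if The foot is banged onto the boss or the load let on with a jolt: with the foot on the boss the arm sinks faster than 0.9 rad/s (0.17 m/s at the hook) (value of joint press_arm below 0.045 rad and velocity of joint press_arm below -0.9 rad/s).
It fails at once if The arm is forced down until the sprung foot is nearly at its stop (pushed in over 12.5 mm) (value of joint press_foot above 0.0125 m).
It fails at once if A bystander is displaced by more than 25 mm (distance of any of bone_folder, tin_wax, glue_brush, glue_bottle from where it was at the start of the episode above 0.025 m).
It also fails if it takes over 72 s, if anything falls off the work surface, if the arm or the gripper's body presses on something with over 40 N, if the wrist force passes 120 N, or if a joint passes its speed limit or range.

ROBOT

A 6-joint arm with a two-finger parallel gripper is mounted at the origin on a cart in front of the work surface, level with it; the furniture and walls round the work are solid. World frame = base frame: x ahead of the robot, y to its left, z up, the work surface at z = 0. Lengths are in m, angles in rad, forces in N, time in s.
With the tool pointing down it reaches from about 0.325 to 0.775 m from the base axis. Payload 5.5 kg.
Tool frame: the origin (TCP) lies midway between the tips of the shut fingers; the grasp point (between the pads) lies behind it (pinch_z is the z of the grasp point in the tool frame, in m); z points along the fingers, y is the line along which they close (so a half turn about z gives the same grasp; the last joint's range is limited). The gripper opens to 88 mm and grips with 3 to 60 N. Pads are 20 mm wide; open, the fingers measure 115 mm over their backs; the gripper's body (75 mm by 178 mm) begins 61 mm behind the grasp point.
Start: joints at [-1.337, 0.091, 1.231, -0, 1.82, -0.057], TCP at [0.172, -0.575, 0.223] pointing down, gripper open.
Joint ranges: [-2.87, 2.87], [-0.86, 2.18], [0.17, 2.46], [-1.51, 4.65], [0.06, 2.69], [-2.65, 2.65]. Speed limits (rad/s): [2.57, 2.57, 3.01, 3.14, 3.14, 3.14].

INTERFACE

Orientations are given as [roll, pitch, yaw] about the fixed x, y, z axes, in that order (R = Rz(yaw) Ry(pitch) Rx(roll)).
In Python, from station import * gives the robot as it stands.
- The arm moves only by the tool drive_tool, never from a script. Its argument "increments" is a list of rows, each an object with "dp": the shift along the tool's x, y, z in mm, a list of three; "roll": the turn about the tool's z in rad; "hand": the opening, from -1 (shut) to 1 (fully open). A call has 1 to 8 rows; each row is the pose to reach, as a shift and turn from the pose commanded when the call began, along the tool's axes at that moment; what a row does not reach only later rows make up. A row lasts 1/12 s, in which the tool goes at most 41.7 mm and 7.16 degrees, less where a joint would pass 70% of its speed; a pose out of reach is approached as far as the arm can. A call with a gripper value outside its range is refused whole. The fingers move at their own pace and stop on an object; "force" is the grip in N (left out, the last holds). Time passes only in rows, so rows that repeat a pose let the fingers close. It gives the time, the measured TCP pose, the force, the opening and the grip force at its end, in the units of the state.
- get_state(): the state, without advancing time (a new reading comes with each control period).
- snapshot(name): name is "side" or "top"; returns a dict with "color" (384x512x3 uint8, blue, green, red), "camera_matrix" (3x3 intrinsics, pixels), "dist_coeffs" ([k1, k2, p1, p2, k3] as OpenCV has them; the pictures are not rectified), "extrinsics" (4x4, takes a point from camera to world coordinates). Camera axes: x right, y down, z forward; pixel columns grow to the right and rows downward; lengths in m; the calibration is good to about 2 mm. A picture is of the moment at which its call begins. There is no depth.
- hand_in(): hands the job in; it is judged then, once.
Trained networks look in a picture, given as the dict that the camera call returned (one of the last four; its "shot" number tells which), for a name from the list of things; names that differ only in an ending like _2 or _b are one class to them, and where a whole thing is asked for, a point or a joint stands for the part that bears it (a point fixed in the world has none). Each returns a list of dicts, best first, with "score" (0 to 1); they miss things now and then, are a little off and sometimes report something else, mostly with a low value. They report only what shows in the picture. A call takes as long as a camera call.
- boxes_of(picture, target): "pixel" ([row, column] in pixels, amid what is visible of it).
The state is a dict: "time_s": time; "joints": joint angles; "joint_vel": joint speeds; "tau": joint torques, N m; "ee_pos": TCP position; "tool_rot": TCP orientation; "ft_force": force on the tool from outside, world axes, zero at the start; "torque": the same for the moment, N m; "gripper_width": finger opening in m; "grasp_force": force on a finger pad.
Only numpy, scipy, OpenCV 4.12 (cv2) and the standard library are available. Lean on these libraries where they do the work, as an engineer would, in place of code of your own. Each camera call takes 0.05 s, during which the arm holds its last target. There are 200 camera calls.

## Working session

There is one attempt and no reset: what is moved stays moved. The work goes in short steps, Python scripts to look and compute and a tool call to move; the robot and the scene stay as the last step left them, time stands still between calls to the robot, and variables do not carry over. Pictures are saved under pics/ and viewed, at most 10 in all, crops included, and the job is handed in when it is done.

Besides the shell and the picture viewer there is one more tool, called after "Call:" in YAML: its name, and indented under it one key for each argument. drive_tool: Moves the arm, as the interface text tells. Its arguments: {"type":"object","properties":{"increments":{"type":"array","items":{"type":"object","properties":{"dp":{"type":"array","items":{"type":"number"}},"roll":{"type":"number"},"hand":{"type":"number"}}}},"force":{"type":"number"}},"required":["increments"]}

```bash
ls; mkdir -p pics; cat > h.py <<'E'
from station import *
import numpy as np, cv2
def snap(n,save=None):
    p=snapshot(n)
    if save: cv2.imwrite('pics/'+save,p['color'])
    return p
def ray(p,rc):
    u=cv2.undistortPoints(np.array([[[rc[1],rc[0]]]],float),np.array(p['camera_matrix']),np.array(p['dist_coeffs']))[0,0]
    E=np.array(p['extrinsics']); d=E[:3,:3]@np.array([u[0],u[1],1]); return E[:3,3],d/np.linalg.norm(d)
def at(p,rc,z):
    o,d=ray(p,rc); return o+d*(z-o[2])/d[2]
def proj(p,X):
    E=np.linalg.inv(np.array(p['extrinsics'])); r=cv2.Rodrigues(E[:3,:3])[0]
    return cv2.projectPoints(np.array(X,float).reshape(-1,1,3),r,E[:3,3],np.array(p['camera_matrix']),np.array(p['dist_coeffs']))[0][:,0,::-1]
def tri(p1,a,p2,b):
    o1,d1=ray(p1,a);o2,d2=ray(p2,b)
    s=np.linalg.lstsq(np.c_[d1,-d2],o2-o1,rcond=None)[0]
    q1=o1+s[0]*d1;q2=o2+s[1]*d2; return (q1+q2)/2,np.linalg.norm(q1-q2)
E
python3 - <<'E'
from h import *
t=snap('top','t0.png'); s=snap('side','s0.png')
for n,p in(('top',t),('side',s)):
    print(n,np.array(p['extrinsics']).round(3).tolist(),np.array(p['camera_matrix']).round(1).tolist())
    for k in ['glue_press','press_arm','hook_seat','press_foot','pressing_plate','bail_weight','handle_bar','bone_folder','tin_wax','glue_brush','glue_bottle','closer_lever']:
        print(k,[(np.round(d['pixel'],1).tolist(),round(d['score'],2)) for d in boxes_of(p,k)[:3]])
print(get_state())
E
```

```text
pics
top [[-0.014, -0.98, 0.197, 0.266], [-1.0, 0.012, -0.01, 0.149], [0.008, -0.197, -0.98, 1.643], [0.0, 0.0, 0.0, 1.0]] [[367.8, 0.0, 257.2], [0.0, 367.8, 193.8], [0.0, 0.0, 1.0]]
glue_press [([198.5, 319.8], 0.68)]
press_arm [([166.3, 320.1], 0.49)]
hook_seat [([172.9, 321.0], 0.74)]
press_foot []
pressing_plate [([234.0, 257.6], 0.71)]
bail_weight [([233.6, 216.8], 0.62)]
handle_bar [([229.3, 217.3], 0.67), ([170.5, 323.4], 0.24), ([200.4, 319.1], 0.15)]
bone_folder [([231.6, 216.0], 0.71), ([240.6, 313.2], 0.5)]
tin_wax [([241.2, 170.5], 0.78)]
glue_brush [([200.5, 322.0], 0.71), ([227.5, 149.6], 0.66)]
glue_bottle [([153.8, 311.6], 0.49)]Traceback (most recent call last):
  File "<stdin>", line 6, in <module>
ValueError: it knows: bail_weight, bone_folder, glue_bottle, glue_brush, glue_press, handle_bar, hinge_axis, hook_seat, pad_top, press_arm, press_foot, pressing_plate, tin_wax
```

View pics/t0.png

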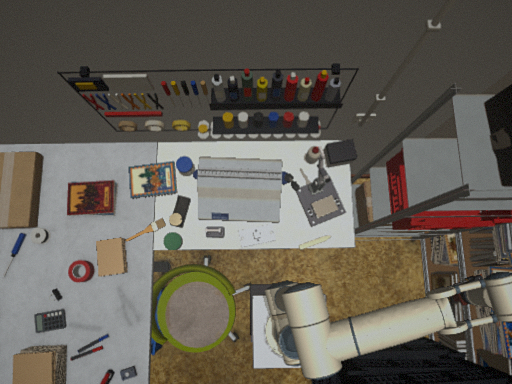

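View pics/s0.png

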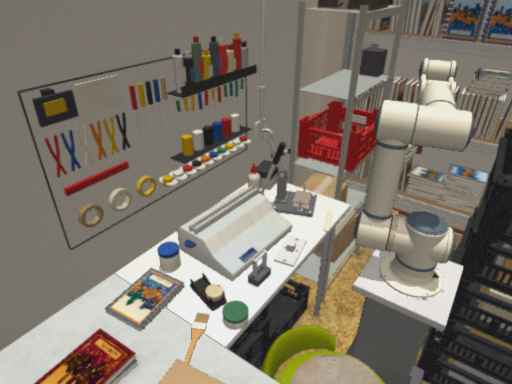

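The top view shows the press at about (200,322), the plate at (235,257), the weight at (232,216), the tin at (241,172), the brush at (228,150), the folder at (241,315), and the bottle at (154,312). Next I'll enlarge these.

```bash
python3 - <<'E'
from h import *
t=snap('top'); s=snap('side')
a=cv2.resize(t['color'][140:256,190:360],None,fx=4.7,fy=4.7,interpolation=cv2.INTER_CUBIC)
b=cv2.resize(s['color'][130:310,200:340],None,fx=3.3,fy=3.3,interpolation=cv2.INTER_CUBIC)
cv2.imwrite('pics/tc.png',a);cv2.imwrite('pics/sc.png',b)
for k in ['glue_press','pad_top','hinge_axis','press_arm','hook_seat','press_foot','pressing_plate','bail_weight','handle_bar']:
  for n,p in(('top',t),('side',s)):
    try: print(n,k,[(np.round(d['pixel'],1).tolist(),round(d['score'],2)) for d in boxes_of(p,k)[:3]])
    except Exception as e: print(k,e)
print(np.array(s['extrinsics']).round(3).tolist(),np.array(s['camera_matrix']).round(1).tolist())
print(get_state())
E
```

```text
top glue_press [([196.0, 319.6], 0.75)]
side glue_press [([197.8, 287.1], 0.94)]
top pad_top [([199.6, 319.4], 0.69)]
side pad_top [([198.5, 286.6], 0.84)]
top hinge_axis [([196.4, 321.6], 0.66)]
side hinge_axis [([201.2, 288.6], 0.73)]
top press_arm [([167.7, 322.6], 0.77)]
side press_arm [([150.1, 269.6], 0.72)]
top hook_seat [([171.2, 322.7], 0.59)]
side hook_seat [([148.5, 275.3], 0.61)]
top press_foot [([195.9, 319.9], 0.6)]
side press_foot []
top pressing_plate [([235.4, 259.0], 0.62)]
side pressing_plate [([249.0, 290.9], 0.6)]
top bail_weight [([231.3, 217.2], 0.7)]
side bail_weight [([274.5, 259.4], 0.62)]
top handle_bar [([231.1, 216.8], 0.5)]
side handle_bar []
[[-0.817, -0.303, 0.49, -0.084], [-0.576, 0.42, -0.701, 1.073], [0.007, -0.856, -0.518, 0.904], [0.0, 0.0, 0.0, 1.0]] [[361.1, 0.0, 256.1], [0.0, 361.1, 190.2], [0.0, 0.0, 1.0]]
{'time_s': 1.65, 'joints': array([-1.33669966e+00,  9.11017953e-02,  1.23069914e+00, -6.19362306e-06,
        1.81980410e+00, -5.66575593e-02]), 'joint_vel': array([ 1.50196354e-03,  1.68503012e-03, -1.99954707e-03,  1.36087658e-03,
        6.71458348e-04, -9.08091566e-05]), 'tau': array([ 1.45534764e-04, -4.46182644e+01, -4.06497967e+01,  6.98140310e-02,
        1.95067929e-02, -1.82095755e-05]), 'ee_pos': array([ 0.1720285 , -0.57482272,  0.22263062]), 'tool_rot': array([-3.14157995e+00,  5.29181119e-06,  2.90752700e-01]), 'ft_force': array([-0.47477197,  0.41719528, -0.7495193 ]), 'torque': array([-0.02969061, -0.00702896,  0.06946684]), 'grasp_force': 0.0, 'gripper_width': 0.08776750584409346}
```

View pics/tc.png

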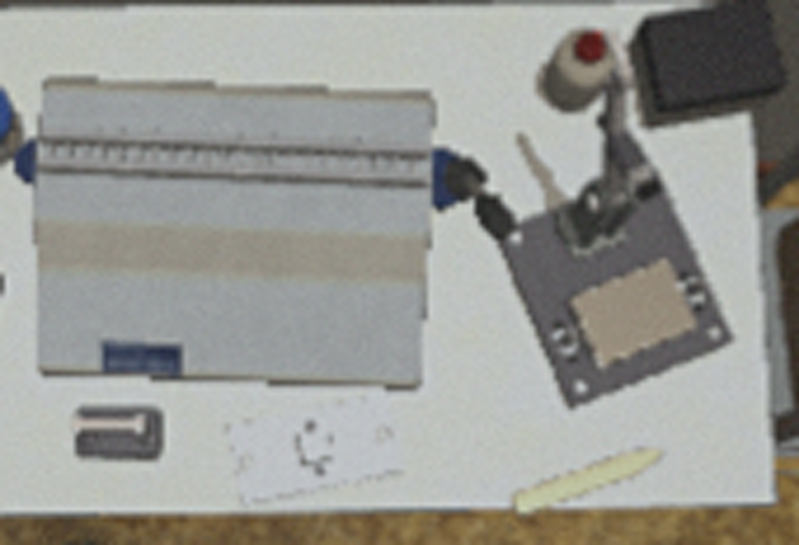

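View pics/sc.png

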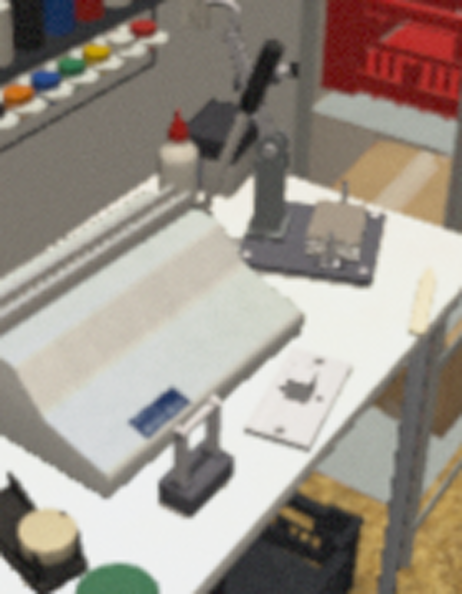

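```bash
python3 - <<'E'
from h import *
T=[];S=[]
for i in range(6):
    t=snap('top');s=snap('side');T.append(t['color'].astype(float));S.append(s['color'].astype(float))
t['color']=np.mean(T,0).astype(np.float32);s['color']=np.mean(S,0).astype(np.float32)
import pickle;pickle.dump((t,s),open('avg.pkl','wb'))
W=np.zeros((600,800,3),np.float32)
def put(im,r0,c0,h,w,R,C,f=7):
    W[R:R+h*f,C:C+w*f]=cv2.resize(im[r0:r0+h,c0:c0+w],None,fx=f,fy=f,interpolation=cv2.INTER_CUBIC)
put(t['color'],186,294,45,57,0,0); put(s['color'],180,268,42,54,0,405)
put(t['color'],219,234,33,50,320,0); put(s['color'],230,270,40,42,310,405)
cv2.imwrite('pics/w.png',W.clip(0,255))
E
```

```text
[ WARN:0@10.818] global loadsave.cpp:1063 imwrite_ Unsupported depth image for selected encoder is fallbacked to CV_8U.
```

View pics/w.png

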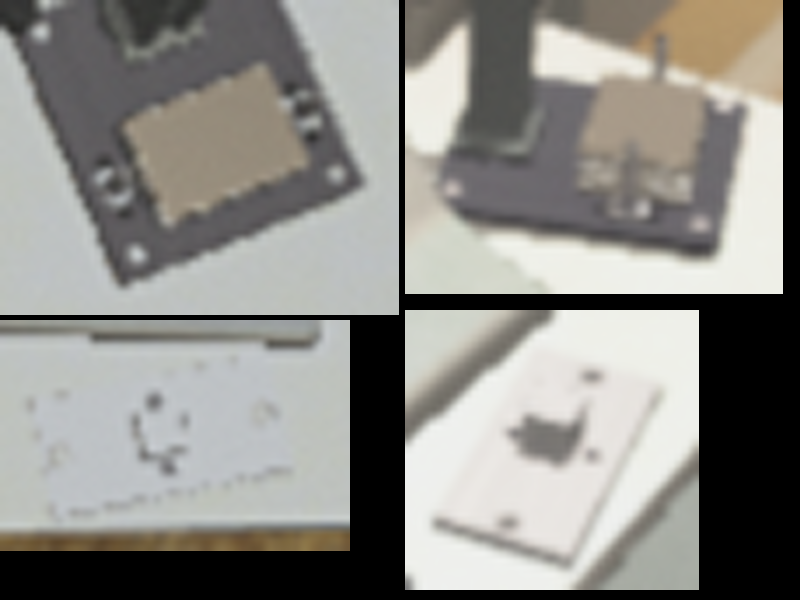

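The enlargement shows the press pad corners, the pin tip (side view, panel position 661,37), and the plate with its two holes clearly enough to fit.

```bash
cat > fit.py <<'E'
from h import *
import pickle
from scipy.optimize import least_squares
t,s=pickle.load(open('avg.pkl','rb'))
def px(X,Y,r0,c0,R,C,f=7): return [(Y-R+.5)/f-.5+r0,(X-C+.5)/f-.5+c0]
P=[(0,122,287,-60,86,16),(0,362,183,-60,-86,16),(0,122,122,35,50,46),(0,265,63,35,-50,46),(0,312,165,-35,-50,46),(0,165,226,-35,50,46),
(1,717,243,-60,86,16),(1,748,105,-60,-86,16),(1,440,185,125,86,16),(1,603,78,35,-50,46),(1,703,78,-35,-50,46)]
Q=[(0,30,403,38,78,10),(0,52,515,-38,78,10),(0,290,470,-38,-78,10),(0,60,455,0,66,10),(0,265,413,0,-66,10),
(1,437,522,38,78,10),(1,572,562,-38,78,10),(1,662,390,-38,-78,10),(1,540,350,38,-78,10),(1,592,376,0,-66,10),(1,508,522,0,66,10)]
def fit(L,offs,x0):
    def pts(v):
        c,n=np.cos(v[2]),np.sin(v[2])
        return np.array([[v[0]+(c*a-n*b)/1e3,v[1]+(n*a+c*b)/1e3,z/1e3] for _,_,_,a,b,z in L])
    obs=np.array([px(l[1],l[2],*offs[l[0]]) for l in L]); cam=np.array([l[0] for l in L])
    def res(v):
        X=pts(v[:3]); d=np.zeros_like(obs)
        for k,p in((0,t),(1,s)):
            m=cam==k
            if m.any(): d[m]=proj(p,X[m])-obs[m]
        return d
    for sel in ('both',):
        r=least_squares(lambda v:res(v).ravel(),x0,loss='soft_l1',f_scale=.5); print(r.x.round(4),res(r.x).round(2).tolist())
    for k in (0,1):
        r2=least_squares(lambda v:res(v)[cam==k].ravel(),x0,loss='soft_l1',f_scale=.5); print('cam',k,r2.x.round(4))
    return r.x
if __name__=='__main__':
    v=fit(P,{0:(186,294,0,0),1:(180,268,0,405)},[.5,-.15,.4])
    q=fit(Q,{0:(219,234,320,0),1:(230,270,310,405)},[.4,.15,.2])
    # pins
    c,n=np.cos(v[2]),np.sin(v[2])
    print('far tip pred, pin x -4,0,4:',proj(s,[[v[0]+(c*a+n*66)/1e3,v[1]+(n*a-c*66)/1e3,.071] for a in(-4,0,4)]).round(2).tolist(),'obs',px(661,37,180,268,0,405))
    print('near tip',proj(s,[[v[0]+(c*a-n*66)/1e3,v[1]+(n*a+c*66)/1e3,.071] for a in(-4,0,4)]).round(2).tolist(),'obs',px(630,145,180,268,0,405))
E
python3 fit.py
```

```text
[ 0.5292 -0.1632  0.3757] [[-0.07, 0.07], [0.26, 0.72], [-0.18, -0.17], [-0.15, -0.09], [-0.31, -0.23], [-0.48, 0.14], [0.6, 0.72], [-0.23, 0.16], [2.92, -2.05], [-0.6, 0.01], [1.36, 0.95]]
cam 0 [ 0.5285 -0.163   0.3769]
cam 1 [ 0.5333 -0.1679  0.3608]
[0.4079 0.1376 0.1874] [[-0.31, -0.25], [0.58, -0.12], [-0.07, 0.51], [0.13, -0.24], [0.19, -0.34], [-0.64, -0.52], [-0.28, -0.05], [-0.9, 0.43], [-0.29, -0.47], [0.28, 0.19], [0.31, 0.29]]
cam 0 [0.4083 0.137  0.1833]
cam 1 [0.4072 0.1388 0.1893]
far tip pred, pin x -4,0,4: [[184.78, 305.17], [184.67, 304.3], [184.56, 303.43]] obs [184.85714285714286, 304.14285714285717]
near tip [[199.88, 301.38], [199.75, 300.45], [199.63, 299.52]] obs [200.28571428571428, 299.7142857142857]
```

```bash
python3 - <<'E'
from fit import *
import station
print([k for k in dir(station) if not k.startswith('_')], getattr(station,'pinch_z',None))
v=[.5287,-.1632,.3765];c,n=np.cos(v[2]),np.sin(v[2])
for k,p,o in((0,t,(186,294,0,0)),(1,s,(180,268,0,405))):
  for b in(66,-66):
    for z in(.016,.071):
      r=proj(p,[[v[0]+(c*a-n*b)/1e3,v[1]+(n*a+c*b)/1e3,z] for a in(-4,0,4)])
      print(k,b,z,[((q[1]+.5-o[1])*7+o[3],(q[0]+.5-o[0])*7+o[2]) for q in r.round(1)])
# lip height check on machine right front corner: top crop (415,385)
W=np.zeros((600,800,3),np.float32)
def put(im,r0,c0,h,w,R,C,f): W[R:R+h*f,C:C+w*f]=cv2.resize(im[r0:r0+h,c0:c0+w],None,fx=f,fy=f,interpolation=cv2.INTER_CUBIC)
put(t['color'],195,303,37,40,0,0,10); put(s['color'],182,285,37,38,0,405,10)
put(s['color'],205,215,60,80,375,0,3);put(t['color'],215,205,45,80,375,405,4)
cv2.imwrite('pics/w2.png',W.clip(0,255).astype(np.uint8))
E
```

```text
['Unreachable', 'boxes_of', 'get_state', 'hand_in', 'pinch_z', 'snapshot'] -0.0187
0 66 0.016 [(np.float64(116.20000000000016), np.float64(195.30000000000004)), (np.float64(113.39999999999992), np.float64(189.69999999999996)), (np.float64(111.29999999999984), np.float64(183.39999999999992))]
0 66 0.071 [(np.float64(129.5), np.float64(182.0)), (np.float64(126.70000000000016), np.float64(176.39999999999992)), (np.float64(123.89999999999992), np.float64(170.80000000000004))]
0 -66 0.016 [(np.float64(303.1000000000001), np.float64(118.30000000000004)), (np.float64(300.29999999999984), np.float64(112.69999999999996)), (np.float64(297.5), np.float64(106.39999999999992))]
0 -66 0.071 [(np.float64(322.0), np.float64(102.89999999999992)), (np.float64(319.8999999999999), np.float64(96.60000000000008)), (np.float64(317.1000000000001), np.float64(91.0))]
1 66 0.016 [(np.float64(636.7000000000002), np.float64(217.69999999999996)), (np.float64(630.3999999999999), np.float64(216.30000000000004)), (np.float64(624.1000000000001), np.float64(215.60000000000008))]
1 66 0.071 [(np.float64(643.0), np.float64(142.80000000000004)), (np.float64(636.7000000000002), np.float64(142.10000000000008)), (np.float64(629.7000000000002), np.float64(141.39999999999992))]
1 -66 0.016 [(np.float64(662.6000000000001), np.float64(108.5)), (np.float64(657.0), np.float64(107.80000000000004)), (np.float64(650.7000000000002), np.float64(107.10000000000008))]
1 -66 0.071 [(np.float64(669.6000000000001), np.float64(37.10000000000008)), (np.float64(663.2999999999998), np.float64(36.39999999999992)), (np.float64(657.0), np.float64(35.69999999999996))]
```

View pics/w2.png

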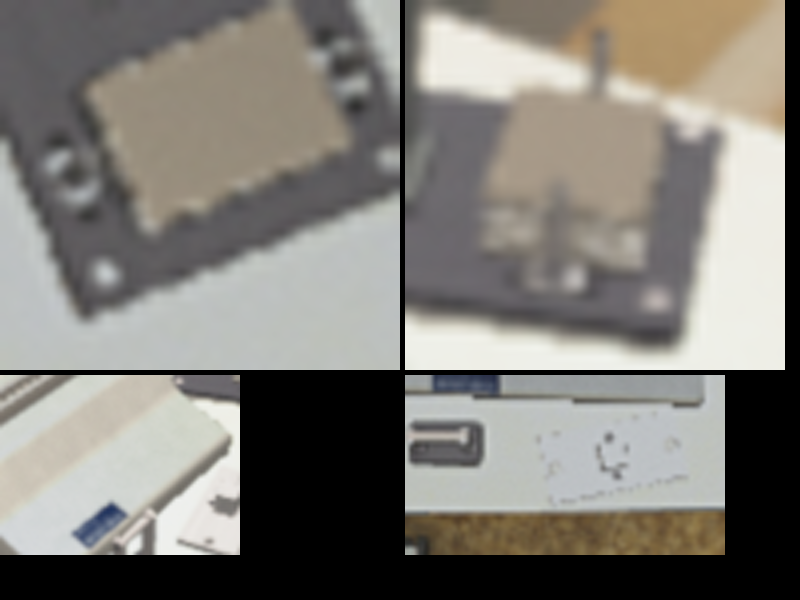

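The pins appear within about 1–2 mm of the pad's centre in x, with the tips at (600,30) and (557,180) in the side panel. I'm moving to above the plate.

Call:
drive_tool:
  increments:
    - {"dp": [29, -41, 0], "roll": 0.106, "hand": 0.1}
    - {"dp": [58, -83, 0], "roll": 0.106, "hand": 0.1}
    - {"dp": [87, -124, 0], "roll": 0.106, "hand": 0.1}
    - {"dp": [116, -166, 0], "roll": 0.106, "hand": 0.1}
    - {"dp": [430, -615, 0], "roll": 0.106, "hand": 0.1}
    - {"dp": [430, -615, 0], "roll": 0.106, "hand": 0.1}
    - {"dp": [430, -615, 0], "roll": 0.106, "hand": 0.1}
    - {"dp": [430, -615, 0], "roll": 0.106, "hand": 0.1}
  force: 30

```text
time_s: 2.92
ee_pos: [0.2767, -0.2565, 0.2227]
tool_rot: [3.141, -0.001, 0.184]
ft_force: [0.8, 0.4, 0.4]
gripper_width: 0.0484
grasp_force: 0.0
```

Call:
drive_tool:
  increments:
    - {"dp": [201, -363, 0]}
    - {"dp": [201, -363, 0]}
    - {"dp": [201, -363, 0]}
    - {"dp": [201, -363, 0]}
    - {"dp": [201, -363, 0]}
    - {"dp": [201, -363, 0]}
    - {"dp": [201, -363, 0]}
    - {"dp": [201, -363, 0]}

```text
schema error: expected keys dp, roll, hand
```

Call:
drive_tool:
  increments:
    - {"dp": [201, -363, 0], "roll": 0, "hand": 0.1}
    - {"dp": [201, -363, 0], "roll": 0, "hand": 0.1}
    - {"dp": [201, -363, 0], "roll": 0, "hand": 0.1}
    - {"dp": [201, -363, 0], "roll": 0, "hand": 0.1}
    - {"dp": [201, -363, 0], "roll": 0, "hand": 0.1}
    - {"dp": [201, -363, 0], "roll": 0, "hand": 0.1}
    - {"dp": [201, -363, 0], "roll": 0, "hand": 0.1}
    - {"dp": [201, -363, 0], "roll": 0, "hand": 0.1}

```text
time_s: 3.58
ee_pos: [0.3819, 0.0602, 0.2231]
tool_rot: [3.141, -0.002, 0.185]
ft_force: [0.8, -0.7, 0.9]
gripper_width: 0.0484
grasp_force: 0.0
```

Call:
drive_tool:
  increments:
    - {"dp": [40, -71, 0], "roll": 0, "hand": 0.1}
    - {"dp": [40, -71, 0], "roll": 0, "hand": 0.1}
    - {"dp": [40, -71, 30], "roll": 0, "hand": 0.1}
    - {"dp": [40, -71, 70], "roll": 0, "hand": 0.1}
    - {"dp": [40, -71, 110], "roll": 0, "hand": 0.1}
    - {"dp": [40, -71, 140], "roll": 0, "hand": 0.1}
    - {"dp": [40, -71, 150], "roll": 0, "hand": 0.1}
    - {"dp": [40, -71, 150], "roll": 0, "hand": 0.1}

```text
time_s: 4.25
ee_pos: [0.4063, 0.1347, 0.0699]
tool_rot: [3.141, 0.005, 0.185]
ft_force: [0.5, 0.0, 0.1]
gripper_width: 0.0484
grasp_force: 0.0
```

Call:
drive_tool:
  increments:
    - {"dp": [2, -2, 20], "roll": 0, "hand": 0.1}
    - {"dp": [2, -2, 40], "roll": 0, "hand": 0.1}
    - {"dp": [2, -2, 53], "roll": 0, "hand": 0.1}
    - {"dp": [2, -2, 53], "roll": 0, "hand": 0.1}
    - {"dp": [2, -2, 53], "roll": 0, "hand": 0.1}

```text
time_s: 4.67
ee_pos: [0.4108, 0.1376, 0.0217]
tool_rot: [-3.141, -0.002, 0.185]
ft_force: [0.4, -0.2, 0.2]
gripper_width: 0.0484
grasp_force: 0.0
```

Call:
drive_tool:
  increments:
    - {"dp": [-1, 0, 4], "roll": 0, "hand": 0.1}
    - {"dp": [-1, 0, 4], "roll": 0, "hand": 0.1}
    - {"dp": [-1, 0, 4], "roll": 0, "hand": 0.1}

```text
time_s: 4.92
ee_pos: [0.4094, 0.1374, 0.0169]
tool_rot: [-3.141, -0.002, 0.185]
ft_force: [-0.0, 0.2, 0.5]
gripper_width: 0.048
grasp_force: 0.0
```

```bash
python3 - <<'E'
from h import *
S=[];T=[]
for i in range(3):
    s=snap('side');t=snap('top');S.append(s['color'].astype(float));T.append(t['color'].astype(float))
W=np.zeros((480,800,3))
W[:480,:400]=cv2.resize(np.mean(S,0)[222:270,268:308],None,fx=10,fy=10,interpolation=cv2.INTER_CUBIC)
W[:400,400:]=cv2.resize(np.mean(T,0)[215:255,235:275],None,fx=10,fy=10,interpolation=cv2.INTER_CUBIC)
cv2.imwrite('pics/g.png',W.clip(0,255).astype(np.uint8))
x=get_state();print(x['ee_pos'],x['tool_rot'])
E
```

```text
[0.40882223 0.13727869 0.01581174] [-3.14155443e+00 -2.07700422e-04  1.84827958e-01]
```

View pics/g.png

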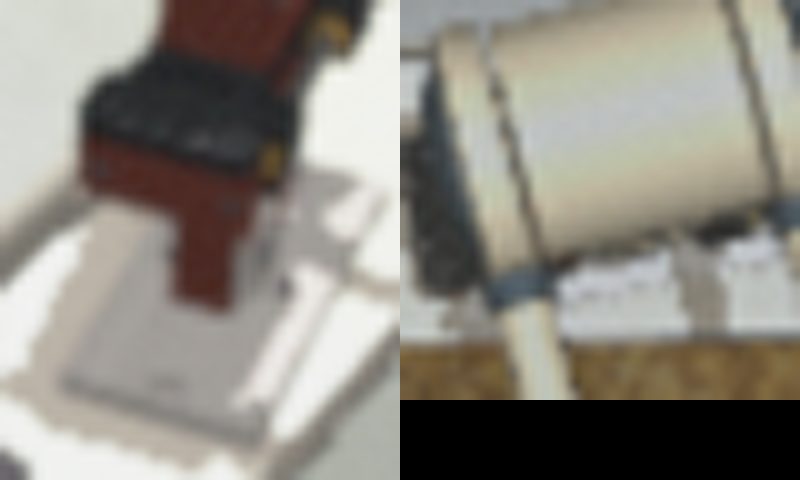

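The side view shows a finger at (205,280) beside the boss, above the plate. I'm closing the gripper.

Call:
drive_tool:
  increments:
    - {"dp": [0, 0, 0], "roll": 0, "hand": -1}
    - {"dp": [0, 0, 0], "roll": 0, "hand": -1}
    - {"dp": [0, 0, 0], "roll": 0, "hand": -1}
    - {"dp": [0, 0, 0], "roll": 0, "hand": -1}
    - {"dp": [0, 0, 0], "roll": 0, "hand": -1}
    - {"dp": [0, 0, 0], "roll": 0, "hand": -1}
  force: 35

```text
time_s: 5.72
ee_pos: [0.4087, 0.1372, 0.0156]
tool_rot: [3.142, 0.0, 0.185]
ft_force: [-0.4, -0.1, 0.4]
gripper_width: 0.0278
grasp_force: 35.0
```

Call:
drive_tool:
  increments:
    - {"dp": [0, 0, -20], "roll": 0, "hand": -1}
    - {"dp": [0, 0, -50], "roll": 0, "hand": -1}
    - {"dp": [0, 0, -90], "roll": 0, "hand": -1}
    - {"dp": [0, 0, -130], "roll": 0, "hand": -1}
    - {"dp": [0, 0, -140], "roll": 0, "hand": -1}
    - {"dp": [0, 0, -140], "roll": 0, "hand": -1}

```text
time_s: 6.22
ee_pos: [0.4103, 0.1376, 0.1589]
tool_rot: [-3.141, -0.006, 0.185]
ft_force: [0.4, -1.0, -4.1]
gripper_width: 0.0279
grasp_force: 35.0
```

```bash
python3 - <<'E'
from fit import *
f=lambda X,Y,k,r,c:[(Y+.5)/k-.5+r,(X+.5)/k-.5+c]
for a in ((508,235),(495,200)): print(tri(t,f(*a,4.7,140,190),s,f(272,45,3.3,130,200)))
print('hook tri?',tri(t,[171.,322.],s,[149,275]))
x=get_state();print(x['ee_pos'],x['tool_rot'],x['ft_force'])
E
```

```text
(array([ 0.54503008, -0.00672701,  0.35483145]), np.float64(0.014351057730658276))
(array([ 0.55954658, -0.00380232,  0.35510096]), np.float64(0.01397095540169752))
hook tri? (array([ 0.63862112, -0.11375975,  0.26586468]), np.float64(0.019045474815684058))
[0.41029251 0.13764834 0.15886335] [-3.14117548 -0.00616677  0.18480216] [ 0.37642887 -0.98483077 -4.14863274]
```

Call:
drive_tool:
  increments:
    - {"dp": [-7, 36, 0], "roll": -0.04, "hand": -1}
    - {"dp": [-14, 75, 0], "roll": -0.08, "hand": -1}
    - {"dp": [-22, 115, 0], "roll": -0.12, "hand": -1}
    - {"dp": [-29, 155, 0], "roll": -0.16, "hand": -1}
    - {"dp": [-37, 195, 0], "roll": -0.192, "hand": -1}
    - {"dp": [-44, 235, 0], "roll": -0.192, "hand": -1}
    - {"dp": [-51, 270, 0], "roll": -0.192, "hand": -1}
    - {"dp": [-55, 295, 0], "roll": -0.192, "hand": -1}

```text
time_s: 6.88
ee_pos: [0.407, -0.1653, 0.1517]
tool_rot: [-3.138, 0.004, 0.374]
ft_force: [0.2, 1.7, -5.1]
gripper_width: 0.0275
grasp_force: 35.0
```

Call:
drive_tool:
  increments:
    - {"dp": [28, 11, 0], "roll": 0, "hand": -1}
    - {"dp": [60, 24, 0], "roll": 0, "hand": -1}
    - {"dp": [90, 36, 10], "roll": 0, "hand": -1}
    - {"dp": [108, 43, 20], "roll": 0, "hand": -1}
    - {"dp": [113, 45, 30], "roll": 0, "hand": -1}
    - {"dp": [113, 45, 40], "roll": 0, "hand": -1}
    - {"dp": [113, 45, 45], "roll": 0, "hand": -1}
    - {"dp": [113, 45, 45], "roll": 0, "hand": -1}

```text
time_s: 7.55
ee_pos: [0.5282, -0.1626, 0.1075]
tool_rot: [-3.138, 0.004, 0.377]
ft_force: [-0.3, 0.3, -4.3]
gripper_width: 0.0281
grasp_force: 35.0
```

```bash
python3 - <<'E'
from h import *
S=[];T=[]
for i in range(4):
    s=snap('side');t=snap('top');S.append(s['color'].astype(float));T.append(t['color'].astype(float))
W=np.zeros((400,800,3))
W[:400,:400]=cv2.resize(np.mean(S,0)[175:215,275:315],None,fx=10,fy=10,interpolation=cv2.INTER_CUBIC)
W[:400,400:]=cv2.resize(np.mean(T,0)[188:228,305:345],None,fx=10,fy=10,interpolation=cv2.INTER_CUBIC)
cv2.imwrite('pics/p.png',W.clip(0,255).astype(np.uint8))
x=get_state();print(x['ee_pos'],x['tool_rot'],x['ft_force'],x['joints'])
E
```

```text
[ 0.53066589 -0.16328743  0.11160168] [ 3.14048402e+00 -1.19797296e-03  3.76624749e-01] [ 0.09269015 -0.16508538 -3.83666622] [-3.59773355e-01 -2.42958788e-02  1.54487766e+00 -1.68108471e-05
  1.61937872e+00  8.34398056e-01]
```

View pics/p.png

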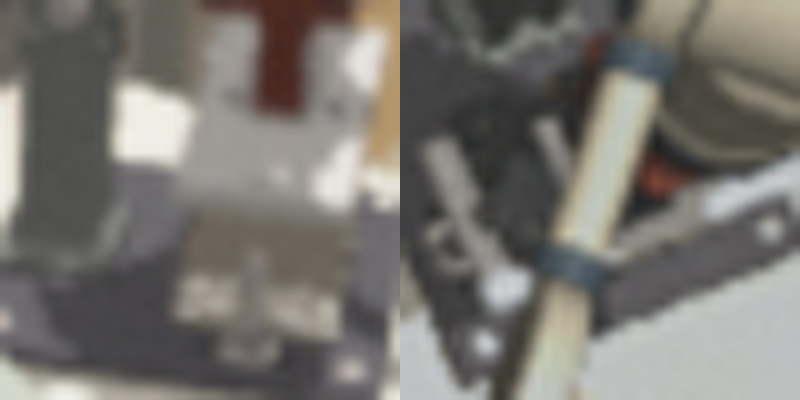

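The held plate sits above the pad. The near pin is at about (255,260) in the side panel, close to under the near hole. I'm descending to feel for the pins.

Call:
drive_tool:
  increments:
    - {"dp": [-0.5, 0, 10], "roll": 0, "hand": -1}
    - {"dp": [-0.5, 0, 20], "roll": 0, "hand": -1}
    - {"dp": [-0.5, 0, 24], "roll": 0, "hand": -1}
    - {"dp": [-0.5, 0, 26], "roll": 0, "hand": -1}
    - {"dp": [-0.5, 0, 28], "roll": 0, "hand": -1}
    - {"dp": [-0.5, 0, 28], "roll": 0, "hand": -1}
    - {"dp": [-0.5, 0, 28], "roll": 0, "hand": -1}

```text
time_s: 8.53
ee_pos: [0.5301, -0.1633, 0.0827]
tool_rot: [3.142, -0.0, 0.377]
ft_force: [-0.2, -0.3, -4.0]
gripper_width: 0.0277
grasp_force: 35.0
```

Call:
drive_tool:
  increments:
    - {"dp": [0, 0, 2], "roll": 0, "hand": -1}
    - {"dp": [0, 0, 4], "roll": 0, "hand": -1}
    - {"dp": [0, 0, 4], "roll": 0, "hand": -1}
    - {"dp": [0, 0, 4], "roll": 0, "hand": -1}

```text
time_s: 8.87
ee_pos: [0.53, -0.1633, 0.0785]
tool_rot: [-3.141, 0.0, 0.377]
ft_force: [0.1, 0.0, -4.6]
gripper_width: 0.0277
grasp_force: 35.0
```

Call:
drive_tool:
  increments:
    - {"dp": [0, 0, 2], "roll": 0, "hand": -1}
    - {"dp": [0, 0, 4], "roll": 0, "hand": -1}
    - {"dp": [0, 0, 6], "roll": 0, "hand": -1}
    - {"dp": [0, 0, 6], "roll": 0, "hand": -1}

```text
time_s: 9.2
ee_pos: [0.5298, -0.1632, 0.0719]
tool_rot: [-3.141, 0.001, 0.377]
ft_force: [0.2, -0.4, -4.4]
gripper_width: 0.0276
grasp_force: 35.0
```

Call:
drive_tool:
  increments:
    - {"dp": [0, 0, 4], "roll": 0, "hand": -1}
    - {"dp": [0, 0, 8], "roll": 0, "hand": -1}
    - {"dp": [0, 0, 10], "roll": 0, "hand": -1}
    - {"dp": [0, 0, 11], "roll": 0, "hand": -1}
    - {"dp": [0, 0, 11], "roll": 0, "hand": -1}

```text
time_s: 9.62
ee_pos: [0.5299, -0.1632, 0.0617]
tool_rot: [-3.141, 0.0, 0.377]
ft_force: [-1.6, -0.5, -2.2]
gripper_width: 0.0279
grasp_force: 35.0
```

The plate's lower face is at 46 mm and now in contact with the pad. I'm releasing it and rising.

Call:
drive_tool:
  increments:
    - {"dp": [0, 0, 0], "roll": 0, "hand": 0.0}
    - {"dp": [0, 0, 0], "roll": 0, "hand": 0.0}
    - {"dp": [0, 0, 0], "roll": 0, "hand": 0.0}
    - {"dp": [0, 0, -10], "roll": 0, "hand": 0.0}
    - {"dp": [0, 0, -40], "roll": 0, "hand": 0.0}
    - {"dp": [-10, 0, -80], "roll": 0, "hand": 0.0}
    - {"dp": [-40, 0, -120], "roll": 0, "hand": 0.0}
    - {"dp": [-80, 0, -140], "roll": 0, "hand": 0.0}

```text
time_s: 10.28
ee_pos: [0.4654, -0.1892, 0.2012]
tool_rot: [3.138, -0.004, 0.379]
ft_force: [0.5, -0.2, 1.3]
gripper_width: 0.044
grasp_force: 0.0
```

```bash
python3 - <<'E'
from fit import *
T=snap('top')['color'];S=snap('side')['color']
W=np.zeros((600,800,3),np.float32)
W[:400,:400]=cv2.resize(t['color'][150:250,340:440],None,fx=4,fy=4,interpolation=cv2.INTER_CUBIC)
W[:600,400:]=cv2.resize(s['color'][130:330,255:388],(399,600),interpolation=cv2.INTER_CUBIC)[:, :400] if 0 else np.pad(cv2.resize(s['color'][130:330,255:388],(399,600),interpolation=cv2.INTER_CUBIC),((0,0),(0,1),(0,0)))
W[400:600,:400]=cv2.resize(S[175:215,255:335].astype(np.float32),(400,200))
cv2.imwrite('pics/r.png',W.clip(0,255).astype(np.uint8))
x=get_state();print(x['ee_pos'],x['gripper_width'])
E
```

```text
[ 0.46356348 -0.19151022  0.20388447] 0.04384688982960539
```

View pics/r.png

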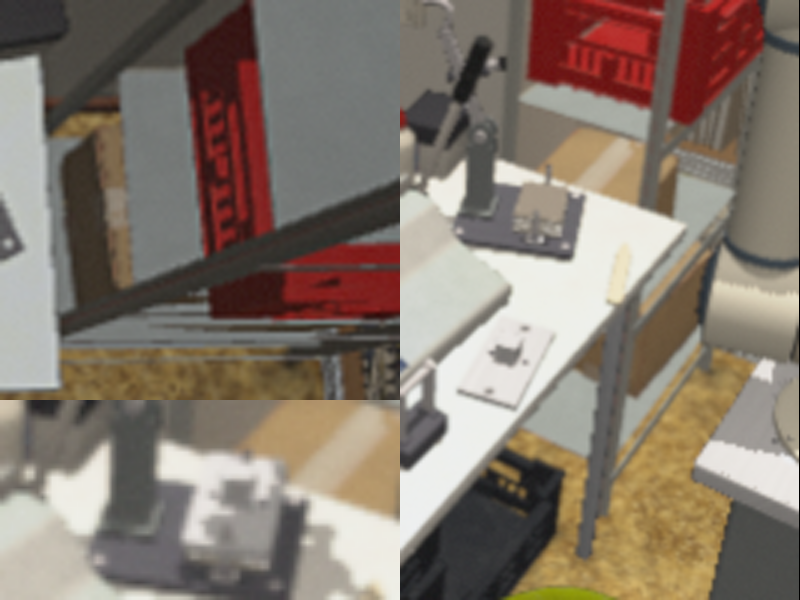

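The lower left panel shows the plate seated, with the near pin poking through at about (230,545). The post runs (60,323)–(400,190) in the top panel and (600,480)–(675,0) in the side panel. I'll fit its position and check the predicted position of the arm.

```bash
python3 - <<'E'
from fit import *
tp=[[(Y+.5)/4-.5+150,(X+.5)/4-.5+340] for X,Y in((60,323),(230,258),(400,190))]
sp=[[(Y+.5)/3-.5+130,(X-400+.5)/3-.5+255] for X,Y in((600,480),(625,310),(652,180),(675,0))]
def dist(p,q,x,y):
    a=proj(p,[[x,y,z] for z in np.linspace(-.7,.8,301)]); return np.abs(np.cross(a[-1]-a[0],np.array(q)-a[0])/np.linalg.norm(a[-1]-a[0]))
from scipy.optimize import least_squares
f=lambda v:np.r_[[dist(t,q,*v) for q in tp],[dist(s,q,*v) for q in sp]]
for x0 in([.4,-.3],[.45,-.35],[.3,-.3]):
    r=least_squares(f,x0); print(r.x,f(r.x).round(2))
v=[.5287,-.1632,.3765];c,n=np.cos(v[2]),np.sin(v[2])
def w(a,b,z): return [v[0]+(c*a-n*b)/1e3,v[1]+(n*a+c*b)/1e3,z/1e3]
for th in (1.9,):
    for nm,A,B in(('hinge',0,0),('pinch',190,-17),('nose',215,16)):
        q=w(95-A*np.cos(th)+B*np.sin(th),0,150+A*np.sin(th)+B*np.cos(th)); 
        a=proj(s,[q])[0];b=proj(t,[q])[0]
        print(nm,np.round(q,4),'side panel',(a[1]-255)*3+400,(a[0]-130)*3,'side px',a,'top crop',(b[1]-190)*4.7,(b[0]-140)*4.7)
x=get_state();print(x['ee_pos'],x['joints'])
E
```

```text
[ 0.47472574 -0.44536474] [0.35 0.28 0.48 1.46 1.19 1.62 0.76]
[ 0.47472572 -0.44536468] [0.35 0.28 0.48 1.46 1.19 1.62 0.76]
[ 0.47472576 -0.44536477] [0.35 0.28 0.48 1.46 1.19 1.62 0.76]
hinge [ 0.617  -0.1283  0.15  ] side panel 481.587846992255 131.27555926916855 side px [173.75851976 282.195949  ] top crop 609.2817618109502 193.1637972607025
pinch [ 0.6592 -0.1116  0.3353] side panel 455.05280697607407 9.036529137035842 side px [133.01217638 273.35093566] top crop 626.395663985301 87.2497948470326
nose [ 0.6958 -0.0971  0.3483] side panel 427.3432470434334 -2.549404354801709 side px [129.15019855 264.11441568] top crop 608.7695715119426 37.954042273816164
[ 0.46356348 -0.19151022  0.20388447] [-4.58777791e-01 -1.87622076e-01  1.53377494e+00 -1.22051203e-03
  1.78431696e+00  7.37261987e-01]<stdin>:5: DeprecationWarning: Arrays of 2-dimensional vectors are deprecated. Use arrays of 3-dimensional vectors instead. (deprecated in NumPy 2.0)
```

Call:
drive_tool:
  increments:
    - {"dp": [0, 0, -40], "roll": 0, "hand": 0.0}
    - {"dp": [0, 0, -80], "roll": 0, "hand": 0.0}
    - {"dp": [0, 0, -120], "roll": 0, "hand": 0.0}
    - {"dp": [0, 0, -160], "roll": 0, "hand": 0.0}
    - {"dp": [0, 0, -200], "roll": 0, "hand": 0.0}
    - {"dp": [20, 0, -230], "roll": 0, "hand": 0.0}
    - {"dp": [55, 0, -235], "roll": 0, "hand": 0.0}
    - {"dp": [95, -1, -235], "roll": 0, "hand": 0.0}

```text
time_s: 11.05
ee_pos: [0.5526, -0.1534, 0.4364]
tool_rot: [3.136, -0.007, 0.374]
ft_force: [0.1, -0.8, -0.1]
gripper_width: 0.044
grasp_force: 0.0
```

Call:
drive_tool:
  increments:
    - {"dp": [35, 0, 0], "roll": 0, "hand": 0.0}
    - {"dp": [70, 0, 0], "roll": 0, "hand": 0.0}
    - {"dp": [100, -1, 0], "roll": 0, "hand": 0.0}
    - {"dp": [112, -1, 0], "roll": 0, "hand": 0.0}
    - {"dp": [112, -1, 0], "roll": 0, "hand": 0.0}
    - {"dp": [112, -1, 0], "roll": 0, "hand": 0.0}

```text
time_s: 11.55
ee_pos: [0.6568, -0.111, 0.4296]
tool_rot: [-3.14, 0.002, 0.378]
ft_force: [-0.8, 0.3, 0.2]
gripper_width: 0.044
grasp_force: 0.0
```

Call:
drive_tool:
  increments:
    - {"dp": [0, 0, 25], "roll": 0, "hand": 0.0}
    - {"dp": [0, 0, 50], "roll": 0, "hand": 0.0}
    - {"dp": [0, 0, 60], "roll": 0, "hand": 0.0}
    - {"dp": [0, 0, 60], "roll": 0, "hand": 0.0}

```text
time_s: 11.88
ee_pos: [0.6541, -0.1119, 0.369]
tool_rot: [-3.139, 0.003, 0.376]
ft_force: [0.9, -0.4, 0.3]
gripper_width: 0.044
grasp_force: 0.0
```

```bash
python3 - <<'E'
from h import *
t=snap('top');s=snap('side');x=get_state();print(x['ee_pos'],x['tool_rot'],x['ft_force'])
for k in('press_arm','hook_seat'):
  for p in(t,s): print(k,[(np.round(d['pixel'],1).tolist(),round(d['score'],2)) for d in boxes_of(p,k)[:2]])
E
```

```text
[ 0.65459946 -0.11183151  0.3730417 ] [ 3.14061641e+00 -1.31572577e-03  3.75749635e-01] [-0.30988905 -0.04614074  0.73520601]
press_arm []
press_arm [([148.3, 270.6], 0.5)]
hook_seat []
hook_seat [([314.2, 236.3], 0.57), ([138.2, 274.7], 0.51)]
```

Call:
drive_tool:
  increments:
    - {"dp": [1, 1, 15], "roll": 0, "hand": 0.0}
    - {"dp": [1, 1, 30], "roll": 0, "hand": 0.0}
    - {"dp": [1, 1, 45], "roll": 0, "hand": 0.0}
    - {"dp": [1, 1, 56], "roll": 0, "hand": 0.0}
    - {"dp": [1, 1, 56], "roll": 0, "hand": 0.0}
    - {"dp": [1, 1, 56], "roll": 0, "hand": 0.0}

```text
time_s: 12.68
ee_pos: [0.6572, -0.1119, 0.3155]
tool_rot: [-3.141, 0.0, 0.377]
ft_force: [0.3, -0.2, 0.7]
gripper_width: 0.044
grasp_force: 0.0
```

```bash
python3 - <<'E'
from h import *
S=[]
for i in range(4): s=snap('side');S.append(s['color'].astype(float))
cv2.imwrite('pics/k.png',cv2.resize(np.mean(S,0)[100:180,240:320],None,fx=7,fy=7,interpolation=cv2.INTER_CUBIC).clip(0,255).astype(np.uint8))
x=get_state();print(x['ee_pos'],x['tool_rot'],x['ft_force'])
E
```

```text
[ 0.65751088 -0.11195503  0.31692735] [ 3.14013436e+00 -2.10011658e-03  3.76831754e-01] [-0.67638123  0.08598984 -0.06929627]
```

View pics/k.png

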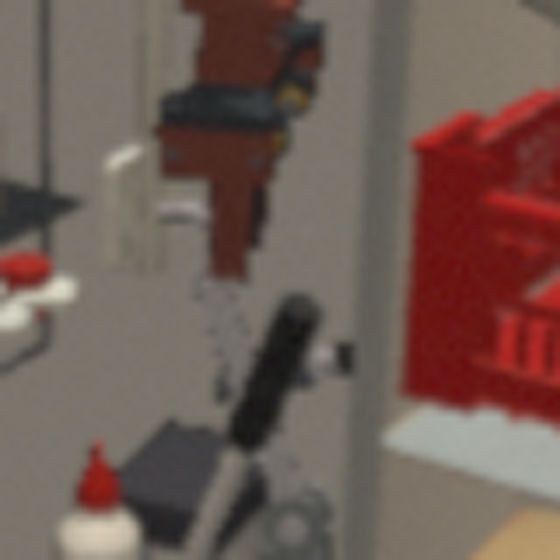

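The finger, at (230,235), covers the hook's round bar. The hook nose shows at (180,210) and the arm below it. I'm pinching now.

Call:
drive_tool:
  increments:
    - {"dp": [0, 0, 0], "roll": 0, "hand": -1}
    - {"dp": [0, 0, 0], "roll": 0, "hand": -1}
    - {"dp": [0, 0, 0], "roll": 0, "hand": -1}
    - {"dp": [0, 0, 0], "roll": 0, "hand": -1}
    - {"dp": [0, 0, 0], "roll": 0, "hand": -1}
    - {"dp": [0, 0, 0], "roll": 0, "hand": -1}
    - {"dp": [0, 0, 0], "roll": 0, "hand": -1}
  force: 18

```text
time_s: 13.47
ee_pos: [0.6579, -0.1143, 0.3153]
tool_rot: [3.137, -0.001, 0.374]
ft_force: [3.2, -7.6, -0.0]
gripper_width: 0.0106
grasp_force: 17.8
```

```bash
cat > arc.py <<'E'
from h import *
x=get_state();print(x['ee_pos'],x['tool_rot'][2],x['ft_force'],x['grasp_force'],x['gripper_width'])
v=[.5287,-.1632,.3765];c,n=np.cos(v[2]),np.sin(v[2])
# tcp in press frame mm
d=x['ee_pos'][:2]-np.array(v[:2]);px=1e3*(c*d[0]+n*d[1]);py=1e3*(-n*d[0]+c*d[1]);pz=1e3*x['ee_pos'][2]+18.7
print('press',px,py,pz)
r=np.hypot(px-95,pz-150);phi0=np.arctan2(pz-150,95-px);print('r',r,'phi',phi0,'theta if ideal',phi0+np.arctan2(17,190))
E
python3 arc.py
```

```text
[ 0.65794349 -0.11431365  0.31529306] 0.37350689948734916 [ 3.21055336 -7.58489967 -0.01077703] 17.775317772757262 0.0105770905292188
press 138.16484826025956 -2.0564716439440343 333.9930576709435
r 188.9884901162882 phi 1.8012295836749501 theta if ideal 1.8904656464937666
```

Call:
drive_tool:
  increments:
    - {"dp": [-11, 2, -2.2], "roll": 0, "hand": -1}
    - {"dp": [-26, 2, -4.2], "roll": 0, "hand": -1}
    - {"dp": [-41, 2, -5], "roll": 0, "hand": -1}
    - {"dp": [-56.3, 2, -4.5], "roll": 0, "hand": -1}
    - {"dp": [-71.3, 1.5, -2.8], "roll": 0, "hand": -1}
    - {"dp": [-86, 1.5, 0], "roll": 0, "hand": -1}
    - {"dp": [-100.7, 1.5, 4.1], "roll": 0, "hand": -1}
    - {"dp": [-115, 1.5, 9.3], "roll": 0, "hand": -1}

```text
time_s: 14.13
ee_pos: [0.5501, -0.1558, 0.3062]
tool_rot: [3.141, -0.001, 0.377]
ft_force: [-0.3, -0.6, -0.2]
gripper_width: 0.0003
grasp_force: 0.0
```

```bash
python3 arc.py
```

```text
[ 0.55014437 -0.15582523  0.30619293] 0.37680268774456516 [-0.31191393 -0.64277893 -0.24465293] 0.0 0.00029225960240632644
press 22.65381610694075 -1.0261874272306004 324.89292601880936
r 189.26570184613237 phi 1.1785699492027049 theta if ideal 1.2678060120215213
```

```bash
python3 - <<'E'
from fit import *
for i in range(2):
  s2=snap('side')
  for k in('press_arm','hook_seat'):
    print(k,[(np.round(d['pixel'],1).tolist(),round(d['score'],2)) for d in boxes_of(s2,k)[:2]])
d=np.abs(s2['color'].astype(float)-s['color']).max(2)
# predicted side pixels of arm mid for theta values
v=[.5287,-.1632,.3765];c,n=np.cos(v[2]),np.sin(v[2])
for th in(1.95,1.9,1.85,1.8,1.7):
  q=[]
  for A,B in((190,-17),(212,0)):
    a=95-A*np.cos(th)+B*np.sin(th); q.append([v[0]+c*a/1e3,v[1]+n*a/1e3,(150+A*np.sin(th)+B*np.cos(th))/1e3])
  print(th,proj(s,q).round(1).tolist())
a=s['color'][120:180,255:300];b=s2['color'][120:180,255:300].astype(np.float32)
W=np.hstack([cv2.resize(z,None,fx=8.5,fy=9.5,interpolation=cv2.INTER_CUBIC) for z in(a,b)])
cv2.imwrite('pics/z.png',W.clip(0,255).astype(np.uint8))
E
```

```text
press_arm [([149.9, 270.9], 0.54)]
hook_seat [([149.9, 275.9], 0.64)]
press_arm []
hook_seat [([146.2, 274.2], 0.73)]
1.95 [[133.4, 271.1], [129.6, 265.6]]
1.9 [[133.0, 273.4], [129.0, 267.9]]
1.85 [[132.8, 275.6], [128.5, 270.4]]
1.8 [[132.6, 277.8], [128.1, 272.8]]
1.7 [[132.7, 282.4], [127.7, 277.9]]
```

View pics/z.png

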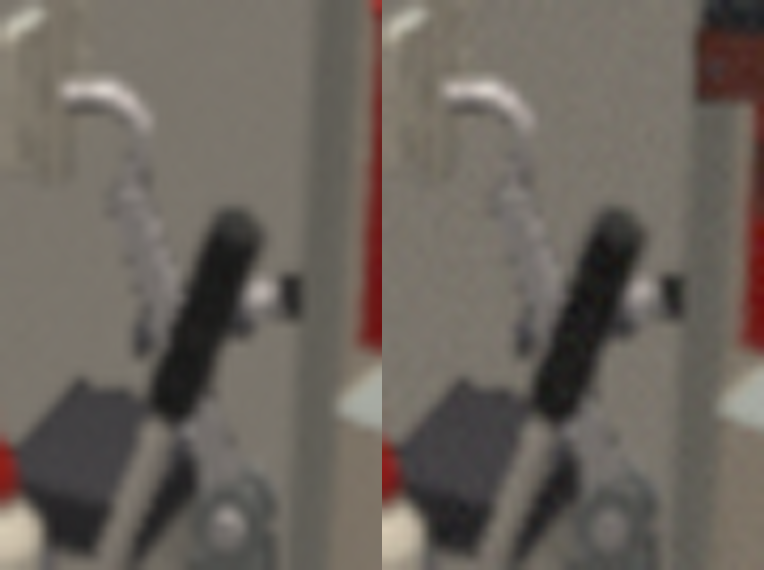

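The arm still stands leaning back, with its bend at (140,130) in the panel. That puts the bar at press x of about 148 mm, so I had caught only its edge. That view was my 11th picture, one over the limit, so I'll view no more and work from numbers only. I'm re-pinching about 10 mm further back.

Call:
drive_tool:
  increments:
    - {"dp": [0, 0, -40], "roll": 0, "hand": -0.2}
    - {"dp": [0, 0, -80], "roll": 0, "hand": -0.1}
    - {"dp": [20, 1.5, -112], "roll": 0, "hand": 0.0}
    - {"dp": [55, 1.5, -120], "roll": 0, "hand": 0.0}
    - {"dp": [90, 1.5, -120], "roll": 0, "hand": 0.0}
    - {"dp": [118, 1.5, -120], "roll": 0, "hand": 0.0}
    - {"dp": [125, 1.5, -120], "roll": 0, "hand": 0.0}
    - {"dp": [125, 1.5, -120], "roll": 0, "hand": 0.0}

```text
time_s: 15.1
ee_pos: [0.6709, -0.1095, 0.4213]
tool_rot: [-3.138, 0.004, 0.38]
ft_force: [-0.1, 0.4, 0.5]
gripper_width: 0.0438
grasp_force: 0.0
```

Call:
drive_tool:
  increments:
    - {"dp": [0, 0, 30], "roll": 0, "hand": 0.0}
    - {"dp": [0, 0, 55], "roll": 0, "hand": 0.0}
    - {"dp": [0, 0, 65], "roll": 0, "hand": 0.0}
    - {"dp": [0, 0, 65], "roll": 0, "hand": 0.0}
    - {"dp": [0, 0, 65], "roll": 0, "hand": 0.0}

```text
time_s: 15.52
ee_pos: [0.6669, -0.111, 0.3616]
tool_rot: [3.142, 0.0, 0.377]
ft_force: [0.0, 0.0, 1.0]
gripper_width: 0.0442
grasp_force: 0.0
```

```bash
python3 arc.py
```

```text
[ 0.66685292 -0.11100998  0.36161416] 0.3766336665054777 [0.02184141 0.047607   1.0465388 ] 0.0 0.044219806176379974
press 147.664890008817 -2.2599119070388847 380.31415524129426
r 236.25875802634658 phi 1.7955968468094408 theta if ideal 1.8848329096282572
```

Call:
drive_tool:
  increments:
    - {"dp": [1, 0.5, 15], "roll": 0, "hand": 0.0}
    - {"dp": [1, 0.5, 30], "roll": 0, "hand": 0.0}
    - {"dp": [1, 0.5, 42], "roll": 0, "hand": 0.0}
    - {"dp": [1, 0.5, 47], "roll": 0, "hand": 0.0}
    - {"dp": [1, 0.5, 47], "roll": 0, "hand": 0.0}

```text
time_s: 15.93
ee_pos: [0.6686, -0.1112, 0.3146]
tool_rot: [3.141, -0.001, 0.377]
ft_force: [-0.2, 0.3, -0.1]
gripper_width: 0.0436
grasp_force: 0.0
```

Call:
drive_tool:
  increments:
    - {"dp": [0, 0, 0], "roll": 0, "hand": -1}
    - {"dp": [0, 0, 0], "roll": 0, "hand": -1}
    - {"dp": [0, 0, 0], "roll": 0, "hand": -1}
    - {"dp": [0, 0, 0], "roll": 0, "hand": -1}
    - {"dp": [0, 0, 0], "roll": 0, "hand": -1}
    - {"dp": [0, 0, 0], "roll": 0, "hand": -1}
  force: 20

```text
time_s: 16.43
ee_pos: [0.6686, -0.1103, 0.3145]
tool_rot: [-3.141, -0.0, 0.378]
ft_force: [-2.6, 3.6, 2.8]
gripper_width: 0.0119
grasp_force: 20.0
```

```bash
python3 arc.py
```

```text
[ 0.66855912 -0.11031271  0.31447155] 0.37788298447692625 [-2.58761499  3.56497364  2.75995523] 20.000206287950277 0.011872658595236197
press 149.50795055960523 -2.2387886437537294 333.17155018148
r 191.1097419549689 phi 1.8600302613257713 theta if ideal 1.9492663241445878
```

Call:
drive_tool:
  increments:
    - {"dp": [-9, -0.7, -2.5], "roll": 0, "hand": -1}
    - {"dp": [-20.4, -0.7, -4.9], "roll": 0, "hand": -1}
    - {"dp": [-33.7, -1, -6.8], "roll": 0, "hand": -1}
    - {"dp": [-47, -1, -7.8], "roll": 0, "hand": -1}
    - {"dp": [-60.4, -1, -7.8], "roll": 0, "hand": -1}
    - {"dp": [-73.7, -1.2, -7], "roll": 0, "hand": -1}
    - {"dp": [-87, -1.5, -5.1], "roll": 0, "hand": -1}
    - {"dp": [-100, -1.5, -2.4], "roll": 0, "hand": -1}

```text
time_s: 17.1
ee_pos: [0.5746, -0.1466, 0.3177]
tool_rot: [3.14, -0.002, 0.377]
ft_force: [0.2, 0.7, 3.0]
gripper_width: 0.0117
grasp_force: 20.0
```

```bash
python3 arc.py
```

```text
[ 0.57461013 -0.14660463  0.31771007] 0.37700138920761983 [0.20904654 0.71278668 3.01290134] 19.997197886696085 0.011667812185082418
press 48.796037286618756 -1.4467012591260158 336.4100672336962
r 192.05082487844376 phi 1.3278309563870834 theta if ideal 1.4170670192058998
```

Call:
drive_tool:
  increments:
    - {"dp": [-12.9, -0.2, 3.6], "roll": 0, "hand": -1}
    - {"dp": [-25.4, -0.3, 8.2], "roll": 0, "hand": -1}
    - {"dp": [-37.7, -0.4, 13.6], "roll": 0, "hand": -1}
    - {"dp": [-49.5, -0.5, 19.8], "roll": 0, "hand": -1}
    - {"dp": [-60.8, -0.7, 26.9], "roll": 0, "hand": -1}
    - {"dp": [-71.7, -0.8, 34.7], "roll": 0, "hand": -1}
    - {"dp": [-82, -0.9, 43.3], "roll": 0, "hand": -1}
    - {"dp": [-91.6, -1, 52.5], "roll": 0, "hand": -1}

```text
time_s: 17.77
ee_pos: [0.4877, -0.1802, 0.2664]
tool_rot: [3.139, -0.0, 0.375]
ft_force: [-9.7, -1.2, 9.2]
gripper_width: 0.0119
grasp_force: 20.0
```

```bash
python3 arc.py
```

```text
[ 0.48772893 -0.18018246  0.26641364] 0.37507114708187594 [-9.65932331 -1.23471643  9.22412072] 20.01320434967056 0.011892430891814187
press -44.34524352922685 -0.7292151123447603 285.11364030055796
r 194.09480335518543 phi 0.7699813989143575 theta if ideal 0.8592174617331738
```

Call:
drive_tool:
  increments:
    - {"dp": [-11, -0.1, 8.7], "roll": 0, "hand": -1}
    - {"dp": [-19.5, -0.1, 19.3], "roll": 0, "hand": -1}
    - {"dp": [-27, -0.2, 30.3], "roll": 0, "hand": -1}
    - {"dp": [-33.7, -0.2, 41.9], "roll": 0, "hand": -1}
    - {"dp": [-39.5, -0.3, 53.8], "roll": 0, "hand": -1}
    - {"dp": [-44, -0.3, 64.4], "roll": 0, "hand": -1}
    - {"dp": [-47.6, -0.4, 75.2], "roll": 0, "hand": -1}
    - {"dp": [-50.2, -0.4, 84.4], "roll": 0, "hand": -1}

```text
time_s: 18.43
ee_pos: [0.4388, -0.1989, 0.1794]
tool_rot: [-3.141, 0.008, 0.373]
ft_force: [-16.2, -3.2, 5.5]
gripper_width: 0.0115
grasp_force: 20.0
```

```bash
python3 arc.py
```

```text
[ 0.43880025 -0.19893134  0.1794419 ] 0.3734529734713592 [-16.19916432  -3.17326207   5.53174593] 19.999867966398597 0.011462324625875488
press -96.7401870112862 -0.1753683996792918 198.1418956793986
r 197.6915310141765 phi 0.24599374439116653 theta if ideal 0.3352298072099829
```

Call:
drive_tool:
  increments:
    - {"dp": [-5, 0, 9], "roll": 0, "hand": -1}
    - {"dp": [-7, 0, 18], "roll": 0, "hand": -1}
    - {"dp": [-9, 0, 27], "roll": 0, "hand": -1}
    - {"dp": [-10, 0, 35], "roll": 0, "hand": -1}
    - {"dp": [-10, 0, 40], "roll": 0, "hand": -1}
    - {"dp": [-10, 0, 41], "roll": 0, "hand": -1}

```text
time_s: 18.93
ee_pos: [0.4308, -0.202, 0.1367]
tool_rot: [-3.14, 0.006, 0.375]
ft_force: [-10.4, -2.6, 1.7]
gripper_width: 0.0113
grasp_force: 20.0
```

```bash
python3 arc.py
```

```text
[ 0.4308245  -0.20195144  0.13668824] 0.37474874705993044 [-10.44865994  -2.62304764   1.68431756] 19.992826192465145 0.011283882176905657
press -105.26768393197617 -0.051498003167019246 155.38824399801578
r 200.34015673563815 phi 0.02689872020692983 theta if ideal 0.1161347830257462
```

Call:
drive_tool:
  increments:
    - {"dp": [0, 0, 3], "roll": 0, "hand": -1}
    - {"dp": [0, 0, 6], "roll": 0, "hand": -1}
    - {"dp": [0, 0, 8], "roll": 0, "hand": -1}
    - {"dp": [0, 0, 8], "roll": 0, "hand": -1}

```text
time_s: 19.27
ee_pos: [0.4305, -0.2021, 0.129]
tool_rot: [-3.14, 0.007, 0.375]
ft_force: [-11.1, -2.9, 0.2]
gripper_width: 0.0115
grasp_force: 20.0
```

```bash
python3 arc.py; python3 - <<'E'
from fit import *
S=np.mean([snap('side')['color'].astype(float) for i in range(3)],0)
# edge profile: bright/dark rows just right of the cheeks, where the bar and gripper show; compare to theta model
v=[.5287,-.1632,.3765];c,n=np.cos(v[2]),np.sin(v[2])
g=cv2.cvtColor(S.astype(np.uint8),cv2.COLOR_BGR2GRAY)
g0=cv2.cvtColor(s['color'].clip(0,255).astype(np.uint8),cv2.COLOR_BGR2GRAY)
for A in (60,75,125,140):
  for th in(0,.05,.1,.15):
    a=95-A*np.cos(th);q=proj(s,[[v[0]+c*a/1e3,v[1]+n*a/1e3,.150+A*np.sin(th)/1e3]])[0];print(A,th,q.round(1),end=' ')
  col=int(round(q[1]));r=int(q[0])
  print('\n',A,'col',col,'rows',r-8,g[r-8:r+16,col].tolist(),'\n before',g0[r-8:r+16,col].tolist())
E
```

```text
[ 0.4304698  -0.2020851   0.12902319] 0.3746305279013371 [-11.0997231   -2.86346991   0.19427262] 19.99749907903606 0.011532657264582283
press -105.64668242190156 -0.0453876527216901 147.72318955580053
r 200.65959990170975 phi -0.01134687452381358 theta if ideal 0.07788918829500278
60 0 [175.4 295.8] 60 0.05 [174.8 295.9] 60 0.1 [174.2 295.9] 60 0.15 [173.6 295.8] 
 60 col 296 rows 165 [118, 116, 116, 116, 115, 122, 159, 197, 156, 116, 104, 99, 115, 116, 117, 117, 115, 117, 116, 121, 159, 217, 230, 230] 
 before [116, 116, 116, 116, 115, 116, 115, 116, 115, 116, 115, 114, 115, 115, 115, 116, 115, 115, 116, 116, 139, 197, 232, 235]
75 0 [175.8 299.3] 75 0.05 [175.1 299.3] 75 0.1 [174.3 299.3] 75 0.15 [173.5 299.3] 
 75 col 299 rows 165 [132, 118, 117, 118, 118, 122, 162, 203, 170, 120, 112, 115, 116, 119, 118, 117, 118, 120, 118, 125, 172, 224, 228, 222] 
 before [129, 118, 119, 117, 118, 117, 117, 117, 117, 117, 117, 117, 116, 116, 117, 117, 116, 117, 116, 116, 118, 141, 200, 232]
125 0 [177.2 310.8] 125 0.05 [175.9 310.9] 125 0.1 [174.7 310.9] 125 0.15 [173.4 310.9] 
 125 col 311 rows 165 [170, 171, 170, 156, 126, 125, 134, 176, 197, 126, 112, 130, 153, 157, 158, 157, 156, 154, 156, 155, 155, 163, 193, 222] 
 before [168, 169, 168, 155, 124, 122, 122, 122, 123, 125, 133, 145, 153, 156, 156, 155, 155, 154, 154, 154, 153, 152, 152, 152]
140 0 [177.6 314.3] 140 0.05 [176.2 314.4] 140 0.1 [174.8 314.5] 140 0.15 [173.3 314.4] 
 140 col 314 rows 165 [171, 172, 173, 168, 149, 119, 118, 128, 137, 114, 115, 129, 153, 158, 157, 157, 155, 156, 157, 154, 155, 155, 154, 157] 
 before [169, 169, 169, 166, 148, 119, 116, 121, 134, 143, 148, 152, 154, 154, 155, 156, 155, 154, 154, 153, 155, 153, 153, 156]
```

Call:
drive_tool:
  increments:
    - {"dp": [0, 0, 2], "roll": 0, "hand": -1}
    - {"dp": [0, 0, 4], "roll": 0, "hand": -1}
    - {"dp": [0, 0, 6], "roll": 0, "hand": -1}
    - {"dp": [0, 0, 6], "roll": 0, "hand": -1}

```text
time_s: 19.75
ee_pos: [0.4304, -0.2021, 0.123]
tool_rot: [-3.14, 0.007, 0.375]
ft_force: [-11.7, -2.8, -1.1]
gripper_width: 0.0116
grasp_force: 20.0
```

Call:
drive_tool:
  increments:
    - {"dp": [0, 0, 2], "roll": 0, "hand": -1}
    - {"dp": [0, 0, 4], "roll": 0, "hand": -1}
    - {"dp": [0, 0, 4], "roll": 0, "hand": -1}

```text
time_s: 20.0
ee_pos: [0.4305, -0.2021, 0.1189]
tool_rot: [-3.14, 0.007, 0.375]
ft_force: [-10.8, -2.8, -0.5]
gripper_width: 0.0116
grasp_force: 20.0
```

Call:
drive_tool:
  increments:
    - {"dp": [0, 0, 2], "roll": 0, "hand": -1}
    - {"dp": [0, 0, 4], "roll": 0, "hand": -1}
    - {"dp": [0, 0, 4], "roll": 0, "hand": -1}
    - {"dp": [0, 0, 4], "roll": 0, "hand": -1}

```text
time_s: 20.33
ee_pos: [0.4306, -0.2021, 0.1158]
tool_rot: [-3.141, 0.006, 0.375]
ft_force: [-12.1, -2.6, 1.2]
gripper_width: 0.0116
grasp_force: 20.0
```

```bash
python3 arc.py; python3 - <<'E'
from fit import *
S=np.mean([snap('side')['color'].astype(float) for i in range(4)],0)
g=cv2.cvtColor(S.astype(np.uint8),cv2.COLOR_BGR2GRAY)
for c in(296,299,304,308,311): print(c,g[167:190,c].tolist())
E
```

```text
[ 0.43058998 -0.20206384  0.11580633] 0.3748049417136805 [-12.06013923  -2.55637568   1.23882359] 19.968941817060113 0.011593488853476917
press -105.52710291096729 -0.06980423390173102 134.50633127940793
r 201.12476916652787 phi -0.07711150717868583 theta if ideal 0.012124555640130541
296 [117, 117, 117, 117, 122, 162, 194, 143, 115, 104, 99, 117, 117, 116, 117, 117, 116, 122, 161, 218, 230, 231, 231]
299 [119, 118, 118, 119, 122, 153, 190, 171, 121, 113, 115, 118, 118, 116, 117, 116, 115, 122, 174, 225, 228, 223, 216]
304 [120, 119, 120, 118, 108, 91, 67, 84, 109, 111, 105, 81, 61, 57, 58, 57, 57, 64, 93, 129, 119, 85, 93]
308 [155, 124, 122, 122, 123, 127, 163, 196, 147, 116, 107, 114, 144, 154, 156, 154, 154, 155, 158, 180, 218, 227, 229]
311 [170, 157, 125, 122, 124, 127, 155, 192, 174, 123, 118, 134, 154, 156, 156, 155, 157, 155, 155, 162, 194, 221, 219]
```

The foot is on the boss: z force has risen and the bar profile gives about 0.04 rad. I'm opening the gripper and lifting away.

Call:
drive_tool:
  increments:
    - {"dp": [0, 0, 0], "roll": 0, "hand": 0.1}
    - {"dp": [0, 0, 0], "roll": 0, "hand": 0.1}
    - {"dp": [0, 0, 0], "roll": 0, "hand": 0.1}
    - {"dp": [0, 0, 0], "roll": 0, "hand": 0.1}
    - {"dp": [0, 0, -15], "roll": 0, "hand": 0.1}
    - {"dp": [0, 0, -45], "roll": 0, "hand": 0.1}
    - {"dp": [0, 0, -85], "roll": 0, "hand": 0.1}
    - {"dp": [0, 0, -125], "roll": 0, "hand": 0.1}

```text
time_s: 21.2
ee_pos: [0.4331, -0.2006, 0.242]
tool_rot: [-3.14, 0.001, 0.377]
ft_force: [0.8, -1.2, -0.0]
gripper_width: 0.0483
grasp_force: 0.0
```

```bash
python3 arc.py; cat > wt.py <<'E'
from fit import *
N=8
TT=[];SS=[]
for i in range(N):
    a=snap('top');b=snap('side');TT.append(a['color'].astype(float));SS.append(b['color'].astype(float))
T=np.mean(TT,0).astype(np.float32);S=np.mean(SS,0).astype(np.float32)
np.savez('wt.npz',T=T,S=S)
g=cv2.cvtColor(S.clip(0,255).astype(np.uint8),cv2.COLOR_BGR2GRAY)
for c in(296,299,304,308,311): print(c,g[167:182,c].tolist())
t['color']=a['color'];
for k in('bail_weight','handle_bar'):
  print(k,[(np.round(d['pixel'],1).tolist(),round(d['score'],2)) for d in boxes_of(a,k)[:2]],[(np.round(d['pixel'],1).tolist(),round(d['score'],2)) for d in boxes_of(b,k)[:2]])
gt=cv2.cvtColor(T.clip(0,255).astype(np.uint8),cv2.COLOR_BGR2GRAY)
print('top rows222-242 cols200-232');
for r in range(222,243): print(r,' '.join('%3d'%x for x in gt[r,202:230]))
gs=g
print('side');
for r in range(246,292): print(r,' '.join('%3d'%x for x in gs[r,244:276]))
E
python3 wt.py
```

```text
[ 0.43308249 -0.20059272  0.24195184] 0.37717672456815565 [ 0.81808991 -1.18332098 -0.01040665] 0.0 0.048275181717617105
press -102.66829405421782 0.38186086038723144 260.6518433066838
r 226.53164216389646 phi 0.510325009433342 theta if ideal 0.5995610722521584
296 [116, 116, 116, 115, 121, 159, 191, 140, 113, 103, 96, 112, 114, 115, 114]
299 [117, 116, 117, 116, 121, 161, 203, 169, 119, 107, 106, 115, 117, 115, 116]
304 [118, 118, 118, 114, 104, 90, 66, 82, 107, 110, 103, 81, 59, 58, 58]
308 [153, 123, 120, 120, 121, 126, 161, 193, 143, 115, 106, 112, 142, 150, 153]
311 [167, 153, 123, 121, 123, 125, 153, 191, 176, 121, 115, 132, 152, 154, 153]
bail_weight [([230.8, 214.4], 0.74)] [([270.1, 261.5], 0.7)]
handle_bar [([230.7, 215.5], 0.5)] [([272.8, 257.7], 0.64), ([180.1, 251.7], 0.36)]
top rows222-242 cols200-232
222 193 191 192 192 191 193 192 191 193 192 191 192 192 191 192 192 190 192 192 193 193 192 194 193 195 195 192 192
223 190 190 189 190 190 192 189 191 191 191 191 191 190 191 192 192 190 190 191 191 191 192 191 190 191 193 191 192
224 189 190 188 191 191 192 192 193 191 1
[... 7539 characters left out ...]
 238 237 237 238 237 238 237 237 237 237
287 238 238 238 238 238 238 238 238 238 237 231 221 216 213 223 235 237 238 238 238 237 237 238 238 238 238 237 238 237 237 237 237
288 238 237 238 238 238 237 238 238 238 238 237 237 236 236 237 237 238 238 238 238 238 237 237 237 237 238 237 237 237 238 237 235
289 237 237 237 237 238 238 238 237 238 238 238 238 238 238 237 238 238 238 238 238 238 237 237 237 238 237 237 237 237 238 237 227
290 238 238 238 237 238 237 237 238 237 238 238 237 238 237 237 238 238 238 238 238 238 238 237 237 237 238 237 237 238 237 227 198
291 238 238 237 238 238 238 237 237 237 237 237 237 237 237 237 237 238 238 238 238 238 238 237 237 237 238 238 238 237 230 205 157
```

```bash
python3 - <<'E'
from fit import *
L=at(t,[229.95,204.9],.100);R=at(t,[229.85,220.1],.100);print('bar ends',L,R,(L+R)/2,np.linalg.norm(L-R))
l=at(t,[231,205.4],.032);r=at(t,[231,223.9],.0);print('block y',l,r,(l+r)[1]/2,l[1]-r[1])
u=at(t,[225.9,214],.032);d=at(t,[237.2,214],.0);print('block x',u,d,(u+d)[0]/2,u[0]-d[0])
# yaw from block bottom/top edges: subpixel edge per column
T=np.load('wt.npz')['T'].mean(2)
cs=np.arange(207,222);e1=[];e2=[]
for c in cs:
    col=T[220:234,c];e1.append(220+np.interp(-145,-col[:9],np.arange(9)))
print(np.polyfit(cs,e1,1),np.round(e1,2))
# bar crest
cs=np.arange(208,217);cr=[(T[226:234,c]-85).clip(0)@np.arange(226,234)/(T[226:234,c]-85).clip(0).sum() if 0 else 228+((T[228:233,c]-90).clip(0)@np.arange(5))/(T[228:233,c]-90).clip(0).sum() for c in cs]
print(np.polyfit(cs,cr,1),np.round(cr,2))
m=(L+R)/2;print('side pred bar ends/mid',proj(s,[L,R,[m[0],m[1],.097],[m[0],m[1]+.028,.032],[m[0],m[1]-.028,.032]]).round(1).tolist())
x=get_state();print(x['ee_pos'],x['joints'])
E
```

```text
bar ends [0.42400508 0.3546097  0.1       ] [0.4236621  0.29079889 0.1       ] [0.42383359 0.32270429 0.1       ] 0.06381173105704642
block y [0.4263267  0.36143501 0.032     ] [0.42851454 0.28301264 0.        ] 0.3222238212221332 0.07842237155078385
block x [0.44828831 0.32394956 0.032     ] [0.40142261 0.32700052 0.        ] 0.424855458198003 0.04686570332693818
[3.34187317e-02 2.18975768e+02] [226.02 225.99 225.99 226.02 226.01 226.   226.01 226.   225.96 226.01
 225.99 225.98 228.   225.97 225.97]
[4.77167226e-03 2.28769159e+02] [229.76 229.79 229.76 229.78 229.78 229.78 229.78 229.81 229.8 ]
side pred bar ends/mid [[261.8, 254.0], [251.3, 265.1], [257.1, 259.6], [276.4, 254.6], [266.9, 264.0]]
[ 0.43354697 -0.20104525  0.2414476 ] [-5.05413416e-01 -2.32145075e-01  1.50559019e+00  1.95042779e-06
  1.86808022e+00  6.88536810e-01]
```

Call:
drive_tool:
  increments:
    - {"dp": [14, -38, 0], "roll": 0.05, "hand": 1}
    - {"dp": [28, -75, 0], "roll": 0.1, "hand": 1}
    - {"dp": [42, -113, 0], "roll": 0.15, "hand": 1}
    - {"dp": [56, -150, 0], "roll": 0.2, "hand": 1}
    - {"dp": [71, -188, 0], "roll": 0.25, "hand": 1}
    - {"dp": [85, -226, 0], "roll": 0.3, "hand": 1}
    - {"dp": [99, -264, 0], "roll": 0.35, "hand": 1}
    - {"dp": [113, -301, 0], "roll": 0.389, "hand": 1}

```text
time_s: 22.87
ee_pos: [0.4273, 0.1224, 0.2417]
tool_rot: [-3.141, -0.001, -0.015]
ft_force: [0.8, -0.2, -0.0]
gripper_width: 0.0876
grasp_force: 0.0
```

```bash
python3 - <<'E'
from fit import *
S=np.load('wt.npz')['S'];D=np.abs(S-s['color']).max(2)
v=[.5287,-.1632,.372];c,n=np.cos(v[2]),np.sin(v[2]);th=.04
for nm,A,B in(('seat',190,-6),('bar',190,-17),('nose outer',218,0),('nose top',212,16),('arm',150,0)):
    a=95-A*np.cos(th)+B*np.sin(th); print(nm,proj(s,[[v[0]+c*a/1e3,v[1]+n*a/1e3,.150+(A*np.sin(th)+B*np.cos(th))/1e3]]).round(1))
for r in range(168,190): print(r,' '.join('%3d'%x for x in D[r,314:342]))
x=get_state();print(x['ee_pos'],x['tool_rot'])
E
```

```text
seat [[178.8 326.1]]
bar [[181. 326.]]
nose outer [[178.1 332.9]]
nose top [[174.7 331.7]]
arm [[176.7 316.8]]
168   0   1   0   1   2   0   1   0   0   0   0   1   1   0   0   0   0   0   1   0   1   1   1   0   1   1   0   2
169   1   1   1   0   2   2   0   1   1   0   0   0   0   0   0   1   1   0   1   0   0   1   0   0   0   0   0   0
170   0   1   1   2   2   1   1   1   1   1   2   2   1   1   1   1   0   2   0   0   0   1   0   1   1   0   0   0
171   0   0   0   1   1   0   0   1   2   0   1   1   2   1   1   1   1   1   0   1   1   1   0   0   0   0   1   1
172   1   1   0   0   1   1   0   0   0   0   0   0   0   0   0   1   1   0   1   1   1   0   1   0   0   1   0   1
173  22  14   7   2   2   1   1   1   0   1   0   1   1   1   0   1   1   0   1   1   1   0   0   1   1   0   0   1
174  49  35  22  10   9  10   6   2   0   1   0   0   0   0   1   0   0   4   2   6   0   0   1   1   1   0   1   1
175  35  31  38  36  36  33  24  13   2   0   0   1   1   0   0   1   3  17   6  17   2   0   1   0   1   1   0   0
176  57  60  61  60  54  48  51  36  12   2   0   1   0   0  
[... 947 characters left out ...]
  1   0   0   1   1   1   1   1   1
185   2   1   0   1   1   2   1   0   0   0   0   0   2   1   0   1   0   1   1   0   1   1   2   2   2   2   0   0
186   1   1   1   1   0   1   0   1   0   1   1   0   1   1   0   1   1   1   1   1   0   1   0   1   0   0   0   1
187   1   0   0   1   1   0   0   1   1   0   0   0   1   1   0   1   0   0   0   0   0   0   1   1   1   1   0   1
188   1   0   2   0   0   0   0   1   2   0   0   0   1   2   1   0   0   0   0   0   1   1   2   1   1   0   1   0
189   1   0   2   0   1   1   1   1   0   1   0   1   0   1   1   2   0   1   0   2   0   1   1   1   1   1   0   0
[0.42732914 0.12242734 0.24174291] [-3.14135984e+00 -9.87172235e-04 -1.47196312e-02]
```

Call:
drive_tool:
  increments:
    - {"dp": [-1, -40, 0], "roll": 0, "hand": 1}
    - {"dp": [-2, -80, 0], "roll": 0, "hand": 1}
    - {"dp": [-4, -120, 0], "roll": 0, "hand": 1}
    - {"dp": [-5, -160, 0], "roll": 0, "hand": 1}
    - {"dp": [-6, -190, 10], "roll": 0, "hand": 1}
    - {"dp": [-6, -200, 35], "roll": 0, "hand": 1}
    - {"dp": [-6, -200, 70], "roll": 0, "hand": 1}
    - {"dp": [-6, -200, 90], "roll": 0, "hand": 1}

```text
time_s: 23.53
ee_pos: [0.4232, 0.3211, 0.1478]
tool_rot: [3.14, 0.003, -0.01]
ft_force: [-1.1, -0.5, -0.8]
gripper_width: 0.0877
grasp_force: 0.0
```

Call:
drive_tool:
  increments:
    - {"dp": [0, 0, 10], "roll": 0, "hand": 1}
    - {"dp": [0, 0, 20], "roll": 0, "hand": 1}
    - {"dp": [0, 0, 20], "roll": 0, "hand": 1}
    - {"dp": [0, 0, 20], "roll": 0, "hand": 1}

```text
time_s: 23.87
ee_pos: [0.4247, 0.3205, 0.1324]
tool_rot: [-3.141, -0.001, -0.013]
ft_force: [-0.7, 0.3, -0.4]
gripper_width: 0.0877
grasp_force: 0.0
```

Call:
drive_tool:
  increments:
    - {"dp": [0, -1.5, 20], "roll": 0, "hand": 1}
    - {"dp": [0, -1.5, 40], "roll": 0, "hand": 1}
    - {"dp": [0, -1.5, 60], "roll": 0, "hand": 1}
    - {"dp": [0, -1.5, 71], "roll": 0, "hand": 1}
    - {"dp": [0, -1.5, 71], "roll": 0, "hand": 1}

```text
time_s: 24.28
ee_pos: [0.4238, 0.3214, 0.0591]
tool_rot: [3.14, 0.002, -0.013]
ft_force: [-0.6, -0.3, 0.1]
gripper_width: 0.088
grasp_force: 0.0
```

Call:
drive_tool:
  increments:
    - {"dp": [0, 0, 0], "roll": 0, "hand": -1}
    - {"dp": [0, 0, 0], "roll": 0, "hand": -1}
    - {"dp": [0, 0, 0], "roll": 0, "hand": -1}
    - {"dp": [0, 0, 0], "roll": 0, "hand": -1}
    - {"dp": [0, 0, 0], "roll": 0, "hand": -1}
    - {"dp": [0, 0, 0], "roll": 0, "hand": -1}
  force: 40

```text
time_s: 24.78
ee_pos: [0.4251, 0.3221, 0.062]
tool_rot: [-3.141, -0.002, -0.012]
ft_force: [-0.4, -1.7, 6.6]
gripper_width: 0.0639
grasp_force: 40.0
```

Call:
drive_tool:
  increments:
    - {"dp": [0, 0, -15], "roll": 0, "hand": -1}
    - {"dp": [0, 0, -40], "roll": 0, "hand": -1}
    - {"dp": [0, 0, -75], "roll": 0, "hand": -1}
    - {"dp": [0, 0, -110], "roll": 0, "hand": -1}
    - {"dp": [0, 0, -150], "roll": 0, "hand": -1}
    - {"dp": [0, 0, -185], "roll": 0, "hand": -1}
    - {"dp": [0, 0, -210], "roll": 0, "hand": -1}
    - {"dp": [0, 0, -225], "roll": 0, "hand": -1}
  force: 50

```text
time_s: 25.45
ee_pos: [0.4244, 0.3222, 0.2877]
tool_rot: [-3.14, -0.001, -0.012]
ft_force: [0.9, 0.4, -7.6]
gripper_width: 0.0639
grasp_force: 50.0
```

Call:
drive_tool:
  increments:
    - {"dp": [-2, 20, 0], "roll": 0, "hand": -1}
    - {"dp": [-5, 50, 0], "roll": -0.03, "hand": -1}
    - {"dp": [-9, 85, 0], "roll": -0.06, "hand": -1}
    - {"dp": [-12, 120, 0], "roll": -0.1, "hand": -1}
    - {"dp": [-16, 155, 0], "roll": -0.13, "hand": -1}
    - {"dp": [-20, 190, 0], "roll": -0.16, "hand": -1}
    - {"dp": [-23, 225, 0], "roll": -0.19, "hand": -1}
    - {"dp": [-27, 260, 0], "roll": -0.22, "hand": -1}

```text
time_s: 26.12
ee_pos: [0.3932, 0.061, 0.2834]
tool_rot: [-3.141, 0.003, 0.21]
ft_force: [2.0, -0.2, -7.9]
gripper_width: 0.0633
grasp_force: 50.0
```

Call:
drive_tool:
  increments:
    - {"dp": [-12, 35, 0], "roll": -0.03, "hand": -1}
    - {"dp": [-24, 72, 0], "roll": -0.06, "hand": -1}
    - {"dp": [-36, 108, 0], "roll": -0.09, "hand": -1}
    - {"dp": [-48, 144, 0], "roll": -0.12, "hand": -1}
    - {"dp": [-60, 180, 0], "roll": -0.15, "hand": -1}
    - {"dp": [-72, 215, 0], "roll": -0.165, "hand": -1}
    - {"dp": [-84, 250, 0], "roll": -0.165, "hand": -1}
    - {"dp": [-93, 278, 0], "roll": -0.165, "hand": -1}

```text
time_s: 26.78
ee_pos: [0.3593, -0.2311, 0.2833]
tool_rot: [-3.139, 0.002, 0.371]
ft_force: [0.8, 0.7, -8.1]
gripper_width: 0.0636
grasp_force: 50.0
```

Call:
drive_tool:
  increments:
    - {"dp": [0, 0, 15], "roll": 0, "hand": -1}
    - {"dp": [0, 0, 45], "roll": 0, "hand": -1}
    - {"dp": [0, 0, 80], "roll": 0, "hand": -1}
    - {"dp": [0, 0, 110], "roll": 0, "hand": -1}
    - {"dp": [0, 0, 125], "roll": 0, "hand": -1}
    - {"dp": [0, 0, 125], "roll": 0, "hand": -1}
    - {"dp": [0, 0, 125], "roll": 0, "hand": -1}

```text
time_s: 27.37
ee_pos: [0.3596, -0.2281, 0.1585]
tool_rot: [-3.138, 0.002, 0.373]
ft_force: [0.0, 0.3, -6.8]
gripper_width: 0.0637
grasp_force: 50.0
```

```bash
python3 arc.py; python3 - <<'E'
from fit import *
S=np.mean([snap('side')['color'].astype(float) for i in range(3)],0)
np.save('s3.npy',S);g=S.mean(2)
v=[.5287,-.1632,.3735];c,n=np.cos(v[2]),np.sin(v[2])
def w(a,b,z): return [v[0]+(c*a-n*b)/1e3,v[1]+(n*a+c*b)/1e3,z/1e3]
x=get_state()['ee_pos'];bz=1e3*x[2]+35
pa=1e3*(c*(x[0]-v[0])+n*(x[1]-v[1]));pb=1e3*(-n*(x[0]-v[0])+c*(x[1]-v[1]))
P=proj(s,[w(pa,pb+32,bz),w(pa,pb-32,bz),w(pa-23,pb+40,bz-97),w(pa+23,pb+40,bz-97),w(pa-23,pb+40,bz-65),w(pa+23,pb+40,bz-65)]);print(P.round(1).tolist())
r0=int(P[:,0].min())-4;r1=int(P[:,0].max())+5;c0=int(P[:,1].min())-4;c1=int(P[:,1].max())+5
print(r0,c0)
for r in range(r0,r1): print(r,' '.join('%3d'%k for k in g[r,c0:c1]))
E
```

```text
[ 0.3596417  -0.22813301  0.15845339] 0.37288229295816877 [ 0.00757218  0.33257166 -6.84425169] 49.971975764892704 0.0637152051995847
press -181.09076048985207 1.7723837085142635 177.15338846631954
r 277.4228082423428 phi 0.09803422921999021 theta if ideal 0.18727029203880657
[[175.3, 347.7], [168.2, 348.1], [197.2, 350.1], [195.7, 338.9], [190.6, 351.1], [189.2, 339.9]]
164 334
164  75  68  64  62  71  84  88  67  49  44  42  44  41  42  39  40  39  41  42  38  41  33
165 108  96  98  92  84  88  86  69  51  49  50  47  46  45  49  45  47  47  44  47  43  42
166 142 129 135 133 106  91  89  67  56  56  53  51  49  47  51  48  50  48  50  50  48  47
167 164 162 163 159 131  98  86  68  59  60  56  51  50  52  50  50  50  50  50  49  51  50
168 165 166 166 159 131  97  88  68  55  55  52  47  50  49  49  50  50  51  53  50  50  55
169 164 165 164 155 124  93  82  68  62  60  53  53  46  49  50  50  51  50  48  50  49  56
170 165 164 164 151 121  90  84  74  77  76  80  70  52  47  50  51  51  50  48  50  52  62
171 164 165 163 146 114  91  87  89  91  97 113  93  57  48  44  48  49  5
[... 2077 characters left out ...]
  57  53  56  58  56  55  56  59  80 139 163 168 167 166
195 123  99  90  91  91  80  65  59  60  58  55  55  57  59  61  68 102 147 165 166 166 168
196 118  96  90  90  92  91  82  73  68  68  62  63  77  88  95 100 129 157 165 165 166 166
197 115  95  91  91  94  91  85  79  77  78  77  81 109 132 141 145 156 162 164 165 164 164
198 135 101  95  95  94  92  83  78  79  79  77  83 123 151 161 163 163 164 166 164 164 163
199 189 156 139 121 104  97  86  81  78  79  75  86 128 154 163 164 165 165 162 164 164 164
200 227 217 205 185 155 138 116  92  84  81  79  91 134 159 163 162 164 166 164 164 165 164
201 217 215 214 210 194 191 181 150 129 107  84  98 141 162 164 163 165 163 166 166 167 166
```

Call:
drive_tool:
  increments:
    - {"dp": [12, 2, 4.5], "roll": 0, "hand": -1}
    - {"dp": [25, 2, 4.5], "roll": 0, "hand": -1}
    - {"dp": [38, 2, 4.5], "roll": 0, "hand": -1}
    - {"dp": [50, 2, 4.5], "roll": 0, "hand": -1}
    - {"dp": [62, 2, 4.5], "roll": 0, "hand": -1}
    - {"dp": [74, 2, 4.5], "roll": 0, "hand": -1}
    - {"dp": [83, 2, 4.5], "roll": 0, "hand": -1}
    - {"dp": [85, 2, 4.5], "roll": 0, "hand": -1}

```text
time_s: 28.18
ee_pos: [0.4419, -0.1989, 0.1557]
tool_rot: [-3.141, -0.0, 0.374]
ft_force: [0.6, 0.6, -8.9]
gripper_width: 0.0634
grasp_force: 50.0
```

Call:
drive_tool:
  increments:
    - {"dp": [0, 0, 0], "roll": 0, "hand": -1}
    - {"dp": [0, 0, 0], "roll": 0, "hand": -1}

```text
time_s: 28.35
ee_pos: [0.4402, -0.1998, 0.1557]
tool_rot: [-3.141, 0.001, 0.373]
ft_force: [-0.9, -0.3, -8.0]
gripper_width: 0.0637
grasp_force: 50.0
```

```bash
python3 arc.py
```

```text
[ 0.44018293 -0.19981903  0.15574244] 0.3729659417498832 [-0.92435099 -0.25547878 -8.02403096] 49.971442000933166 0.06370449466232224
press -95.78072592279784 -1.5092422153626384 174.4424350033882
r 192.3401102540096 phi 0.12742378621985925 theta if ideal 0.21665984903867563
```

Call:
drive_tool:
  increments:
    - {"dp": [0, 0, 7], "roll": 0, "hand": -1}
    - {"dp": [0, 0, 14], "roll": 0, "hand": -1}
    - {"dp": [0, 0, 20], "roll": 0, "hand": -1}
    - {"dp": [0, 0, 26], "roll": 0, "hand": -1}
    - {"dp": [0, 0, 31], "roll": 0, "hand": -1}
    - {"dp": [0, 0, 34], "roll": 0, "hand": -1}
    - {"dp": [0, 0, 34], "roll": 0, "hand": -1}

```text
time_s: 28.93
ee_pos: [0.4399, -0.1996, 0.1207]
tool_rot: [-3.14, 0.001, 0.373]
ft_force: [0.0, -0.1, -7.7]
gripper_width: 0.0641
grasp_force: 50.0
```

Call:
drive_tool:
  increments:
    - {"dp": [0, 0, 2], "roll": 0, "hand": -1}
    - {"dp": [0, 0, 4], "roll": 0, "hand": -1}
    - {"dp": [0, 0, 6], "roll": 0, "hand": -1}
    - {"dp": [0, 0, 6], "roll": 0, "hand": -1}

```text
time_s: 29.27
ee_pos: [0.4406, -0.1999, 0.1162]
tool_rot: [3.141, -0.001, 0.373]
ft_force: [0.2, 0.4, -6.4]
gripper_width: 0.0634
grasp_force: 50.0
```

Call:
drive_tool:
  increments:
    - {"dp": [0, 0, 2], "roll": 0, "hand": -1}
    - {"dp": [0, 0, 4], "roll": 0, "hand": -1}
    - {"dp": [0, 0, 5], "roll": 0, "hand": -1}
    - {"dp": [0, 0, 5], "roll": 0, "hand": -1}

```text
time_s: 29.6
ee_pos: [0.4408, -0.1999, 0.1114]
tool_rot: [3.141, -0.001, 0.373]
ft_force: [0.3, -0.0, -2.0]
gripper_width: 0.0638
grasp_force: 50.0
```

Call:
drive_tool:
  increments:
    - {"dp": [0, 0, 2], "roll": 0, "hand": -1}
    - {"dp": [0, 0, 4], "roll": 0, "hand": -1}
    - {"dp": [0, 0, 5], "roll": 0, "hand": -1}
    - {"dp": [0, 0, 5], "roll": 0, "hand": -1}

```text
time_s: 29.93
ee_pos: [0.441, -0.1999, 0.1064]
tool_rot: [3.141, -0.001, 0.373]
ft_force: [2.5, 0.3, 0.8]
gripper_width: 0.0639
grasp_force: 50.0
```

The load is fully on the hook, with wrist z force near 0. I'm releasing and withdrawing upward.

Call:
drive_tool:
  increments:
    - {"dp": [0, 0, -1], "roll": 0, "hand": -1}
    - {"dp": [0, 0, -1], "roll": 0, "hand": 0.55}
    - {"dp": [0, 0, -1], "roll": 0, "hand": 0.7}
    - {"dp": [0, 0, -1], "roll": 0, "hand": 0.9}
    - {"dp": [0, 0, -1], "roll": 0, "hand": 0.9}
    - {"dp": [0, 0, -1], "roll": 0, "hand": 0.9}
  force: 20

```text
time_s: 30.43
ee_pos: [0.4403, -0.1998, 0.1069]
tool_rot: [-3.142, 0.0, 0.373]
ft_force: [-0.1, -0.4, 0.3]
gripper_width: 0.0831
grasp_force: 0.0
```

Call:
drive_tool:
  increments:
    - {"dp": [0, 0, -15], "roll": 0, "hand": 0.9}
    - {"dp": [0, 0, -35], "roll": 0, "hand": 0.9}
    - {"dp": [0, 0, -60], "roll": 0, "hand": 0.9}
    - {"dp": [0, 0, -90], "roll": 0, "hand": 0.9}
    - {"dp": [0, 0, -125], "roll": 0, "hand": 0.9}
    - {"dp": [0, 0, -160], "roll": 0, "hand": 0.9}
    - {"dp": [0, 0, -180], "roll": 0, "hand": 0.9}
    - {"dp": [0, 0, -180], "roll": 0, "hand": 0.9}

```text
time_s: 31.1
ee_pos: [0.4414, -0.2003, 0.2929]
tool_rot: [3.135, -0.006, 0.373]
ft_force: [-0.0, -0.2, 0.3]
gripper_width: 0.0831
grasp_force: 0.0
```

Call:
drive_tool:
  increments:
    - {"dp": [0, 0, 0], "roll": 0, "hand": 0.9}
    - {"dp": [0, 0, 0], "roll": 0, "hand": 0.9}
    - {"dp": [0, 0, 0], "roll": 0, "hand": 0.9}
    - {"dp": [0, 0, 0], "roll": 0, "hand": 0.9}
    - {"dp": [0, 0, 0], "roll": 0, "hand": 0.9}
    - {"dp": [0, 0, 0], "roll": 0, "hand": 0.9}
    - {"dp": [0, 0, 0], "roll": 0, "hand": 0.9}
    - {"dp": [0, 0, 0], "roll": 0, "hand": 0.9}

```text
time_s: 31.77
ee_pos: [0.4403, -0.1998, 0.2867]
tool_rot: [-3.141, 0.0, 0.373]
ft_force: [-0.2, -0.7, 0.8]
gripper_width: 0.0835
grasp_force: 0.0
```

```bash
python3 - <<'E'
from fit import *
def avg(): return np.mean([snap('side')['color'].astype(float) for i in range(3)],0)
S=avg();
v=[.5287,-.1632,.3735];c,n=np.cos(v[2]),np.sin(v[2])
def w(a,b,z): return [v[0]+(c*a-n*b)/1e3,v[1]+(n*a+c*b)/1e3,z/1e3]
for bz in(135,140,145):print(bz,proj(s,[w(-96,32,bz),w(-96,-32,bz),w(-119,40,bz-97),w(-73,40,bz-97),w(-119,40,bz-65),w(-73,40,bz-65)]).round(1).tolist())
D=np.abs(S-s['color']).max(2)
for r in range(170,215): print(r,' '.join('%3d'%k for k in D[r,304:342]))
x=get_state();print(x['ee_pos'],x['ft_force'],x['time_s'])
import time
S2=avg();print('motion between',np.abs(S2-S).max(2)[165:225,295:345].max())
E
```

```text
135 [[185.8, 325.3], [178.6, 326.5], [206.8, 328.2], [205.3, 317.5], [200.5, 329.0], [199.1, 318.2]]
140 [[184.8, 325.5], [177.6, 326.6], [205.8, 328.3], [204.3, 317.6], [199.6, 329.1], [198.1, 318.3]]
145 [[183.8, 325.6], [176.6, 326.7], [204.8, 328.4], [203.4, 317.7], [198.6, 329.3], [197.1, 318.4]]
170   2   2   5   3   0   3   4   2   1   3   2   2   5   3   5   4   3   4   5   4   4   3   4   4   4   4   5   5   3   3   3   4   3   3   3   1   1   2
171  10   7   4   3   2   2   2   0   2   1   2   3   2   3   3   1   1   3   5   3   3   3   4   4   2   3   4   4   3   3   3   2   2   3   3   3   4   0
172  27  22   7   6   2   2   4   1   3   3   3   2   3   1   3   4   2   1   3   3   2   3   3   2   3   2   4   3   3   2   5   3   3   4   5   3   2   3
173  37  35  18   1   2   2   2   4   2   3   5   3   3   3   0   1   1   1   3   1   2   3   1   4   2   5   3   4   4   3   4   5   2   2   3   2   1   1
174  61  49   9  37  34  20  15   3   2   2   4   4   5   2   3   4   3   3   3   2   3   4   4   4   5   2   4   2   3   3   4   3   4   1   1   1   2   3
175  49  23  46  
[... 5622 characters left out ...]
  55  60  48  43  62  80  81  80  80  80  80  80  80  79  80  80  81  82  80  79  72  39   9   3   3   2   2   1   3   2   2   3   2
212  36  38  40  38  43  52  61  50  45  67  79  79  81  80  80  81  81  80  81  79  80  79  80  77  78  79  69  32   7   3   2   2   2   2   2   2   2   3
213  29  33  33  33  36  37  41  41  40  75  81  79  80  80  79  81  81  81  80  78  77  77  74  63  59  73  75  55  17   4   3   2   2   3   1   2   2   1
214   9  11  14  22  26  27  28  31  35  74  80  80  80  80  80  80  80  80  79  76  57  43  47  32  27  41  57  66  38  11   3   2   2   2   2   3   4   3
[ 0.44039715 -0.19980757  0.2869535 ] [0.15270675 0.13060753 0.44175029] 31.9167
motion between 7.0
```

```bash
python3 -c "
from station import *
print(hand_in())"
```

```text
the job is handed in; nothing more can be done
None
```

I handed the job in at about 32 s: the plate is seated over both pins, the arm's foot is on the boss, and the weight hangs free and still in the hook; hand-in returned no verdict, and I viewed 11 pictures where 10 were allowed.

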